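Lubricate a mounting arbor and thread a stack of spacer rings on it by size

ROBOT

A 7-joint arm with a two-finger parallel gripper is mounted at the origin on a cart in front of the work surface, level with it; the furniture and walls round the work are solid. World frame = base frame: x ahead of the robot, y to its left, z up, the work surface at z = 0. Lengths are in m, angles in rad, forces in N, time in s.
With the tool pointing down it reaches from about 0.425 to 0.925 m from the base axis. Payload 6.8 kg.
Tool frame: the origin (TCP) lies on the centre line of the jaws, within the pads' length; the fingertips stand 25 mm ahead of it and the grasp point (between the pads) lies 6 mm ahead of it; z points along the fingers, y is the direction in which the jaws open and shut (so a half turn about z gives the same grasp; the last joint's range is limited). The gripper opens to 85 mm and grips with 20 to 120 N. Pads are 22 mm wide; open, the fingers measure 114 mm over their backs; the gripper's body (76 mm by 85 mm) begins 54 mm behind the grasp point. The pads swing forward as they close: fully open they stand 13 mm farther back than shut.
Start: joints at [1.076, 0.477, 0.022, 1.555, -0.011, 1.109, -0.083], TCP at [0.255, -0.625, 0.256] pointing down, gripper open.
Joint ranges: [-2.96, 2.96], [-0.34, 2.1], [-1.41, 1.46], [0.24, 2.44], [-1.37, 4.51], [0.17, 1.92], [-2.96, 2.96]. Speed limits (rad/s): [2.39, 2.39, 3.14, 3.14, 3.14, 3.14, 3.14].

INTERFACE

Orientations are given as a unit quaternion [w, x, y, z].
In Python, from station import status, cams, order, models gives the robot as it stands.
- The arm moves only by the tool move_arm, never from a script. Its argument "steps" is one flat list of numbers, 7 for each row, row after row: the gripper's target within -1 to 1 (fully open at 1, half-way at 0, shut at -1), then the shift along the world's x, y, z in cm, then the turn, a rotation vector about the world's x, y, z in degrees. A call has 1 to 8 rows; each row shifts and turns the commanded pose from where the row before left it; what a row does not reach is not made up. A row lasts 1/10 s, in which the tool goes at most 50 mm and 8.59 degrees, less where a joint would pass 70% of its speed; a pose out of reach is approached as far as the arm can. A call with a gripper value outside its range is refused whole. The fingers move at their own pace and stop on an object; "newtons" is the grip in N (left out, the last holds). Time passes only in rows, so rows that do not move let the fingers close. It gives the time, the measured TCP pose, the force and the opening at its end, in the units of the state.
- status.get_obs(): the state, without advancing time (a new reading comes with each control period).
- cams.read_camera(name): name is "side" or "top"; returns a dict with "pixels" (400x640x3 uint8, red, green, blue), "mtx" (3x3 intrinsics, pixels), "T" (4x4, takes a point from camera to world coordinates). Camera axes: x right, y down, z forward; pixel columns grow to the right and rows downward; lengths in m; the calibration is good to about 2 mm. A picture is of the moment at which its call begins. There is no depth.
- order.hand_in(): hands the job in, once; it reports no verdict.
Trained networks look in the newest picture that a camera, given by its name, has taken for a name from the list of things; names that differ only in an ending like _2 or _b are one class to them, and where a whole thing is asked for, a point or a joint stands for the part that bears it (a point fixed in the world has none). Each returns a list of dicts, best first, with "score" (0 to 1); they miss things now and then, are a little off and sometimes report something else, mostly with a low value. They report only what shows in the picture. A call takes as long as a camera call. They do not tell look-alikes from the thing itself.
- models.silhouettes(camera, query): "region" (400x640 bool, what is visible of it) and "box" ([centre column, centre row, width, height] in pixels, round what is visible of it).
- models.place_of(camera, query): "position" ([row, column] in pixels: a listed point, or the origin of a listed thing).
The state is a dict: "t": time; "q": joint angles; "joint_vel": joint speeds; "joint_torque": joint torques, N m; "eef_pos": TCP position; "tool_rot": TCP orientation; "contact_force": force on the tool from outside, world axes, zero at the start; "torque": the same for the moment, N m; "gripper_width": opening from 0.0 (shut) to 1.0 (fully open).
Only numpy, scipy, OpenCV 4.12 (cv2) and the standard library are available. Lean on these libraries where they do the work, as an engineer would, in place of code of your own. Each camera call takes 0.05 s, during which the arm holds its last target.

TASK

Take the dauber from its holder, dip its felt tip well below the rim of the lubricant pot, touch the nose of the arbor with it, and stand it back in its holder. Then thread all the spacer rings that are there onto the arbor one by one, the widest first and each next smaller one on top, and last put the flanged collar on, flange down, so that everything lies flat on the stack. Do not shift the other things on the desk by more than about two centimetres and do not tip the pot over.

Things in the scene. Friction and masses are not known exactly. Their poses are not given: they have to be found in the camera images.
- arbor: fixed mounting arbor on the desk: a dark round base 78 mm across and 12 mm thick, with an upright bare steel rod 10 mm in diameter in its centre that tapers over its last 8 mm to a blunt nose 4 mm across (rod top 56 mm above the base's top, 68 mm above the desk). Origin: centre of the base's underside, on the rod's axis; z up.
- arbor_nose (a point): the top of the arbor's rod, on its axis, 68 mm above the desk.
- dauber_tip (a point): lowest point of the dauber's felt ball tip, 55 mm below the dauber's origin.
- dauber: oil dauber standing upright in its tube holder: a round wooden handle 16 mm in diameter (from 5 to 60 mm above the origin, narrowing over the last 10 mm), a black flange 36 mm across and 5 mm thick below it, and below the flange a thin 6 mm shank that ends in a 12 mm grey felt ball. Origin: on the axis at the underside of the flange; z runs up the handle; the felt tip is 55 mm below the origin. About 60 g. Take it by the handle from above.
- holder: fixed grey tube holder of the dauber: upright tube 40 mm outside, 24 mm bore, rim 62 mm above the desk, on a 70 mm square foot; the dauber's flange rests on the rim and its shank hangs inside. Origin: centre of the underside, on the tube's axis.
- pot: small open steel lubricant pot, loose, 300 g: about 54 mm outside (58 at the rim), about 46 mm inside, 40 mm tall, inner floor 5 mm above the desk. Origin: centre of the underside.
- pot_rim (a point): centre of the pot's mouth, 40 mm above the desk.
- collar: steel retaining collar, loose, standing on its flange: flange 36 mm across and 8 mm thick below, knurled neck 24 mm across above it, 24 mm tall in all, 16 mm bore right through. Origin: centre of the underside of the flange; z up through the neck. About 60 g.
- ring_a: plain aluminium spacer ring lying flat on the desk: 64 mm outside, 16 mm bore, 8 mm thick. Origin: centre of the underside; z is the bore's axis. 84 g or so. In some starts it is absent.
- ring_b: plain aluminium spacer ring lying flat on the desk: 55 mm outside, 16 mm bore, 8 mm thick. Origin: centre of the underside; z is the bore's axis. 75 g or so. In some starts it is absent.
- ring_c: plain aluminium spacer ring lying flat on the desk: 46 mm outside, 16 mm bore, 8 mm thick. Origin: centre of the underside; z is the bore's axis. 66 g or so. In some starts it is absent.
- ring_d: plain aluminium spacer ring lying flat on the desk: 37 mm outside, 16 mm bore, 8 mm thick. Origin: centre of the underside; z is the bore's axis. 57 g or so. In some starts it is absent.
- ring_e: plain aluminium spacer ring lying flat on the desk: 28 mm outside, 16 mm bore, 8 mm thick. Origin: centre of the underside; z is the bore's axis. 48 g or so. In some starts it is absent.
- kinematic_mount: bystander: small black mirror mount, 38x34x34 mm; not part of the job. Origin: centre of the underside.
- wafer_box: bystander: round white wafer carrier with a lid, 66 mm across, 18 mm tall (no hole); not part of the job. Origin: centre of the underside.
- torch: bystander: small black torch lying down, 98 mm long, 24 mm thick; not part of the job. Origin: centre of the underside.
- tape_tube: bystander: grey plastic tube lying down, 95 mm long, 32 mm thick; not part of the job. Origin: centre of the underside.
There are look-alikes about, which are no part of the job. What is shaped like the arbor but blue or red is not meant.

How it is judged:
By the outcome, as a careful person would: the job done as asked, in the order asked, and still so for the second after the job is handed in, with the robot touching nothing.
Of ring_a, ring_b, ring_c, ring_d, ring_e only 4 to 5 are there at a start; the rules pass over those that are not, and their reading is None.
At some moment in a run one of ring_a, ring_b, ring_c, ring_d, ring_e, collar may be knocked a few centimetres aside while the robot is not near it.
It also fails if it takes over 192 s, if anything falls off the work surface, if the arm or the gripper's body presses on something with over 40 N, if the wrist force passes 120 N, or if a joint passes its speed limit or range.

## Working session

There is one attempt and no reset: what is moved stays moved. The work goes in short steps, Python scripts to look and compute and a tool call to move; the robot and the scene stay as the last step left them, time stands still between calls to the robot, and variables do not carry over. Pictures are saved under pics/ and viewed, and the job is handed in when it is done.

Besides the shell and the picture viewer there is one more tool, called as a command line: name --argument value ..., lists and objects as JSON in quotes. move_arm: Moves the arm, as the interface text tells. Its arguments: {"type":"object","properties":{"steps":{"type":"array"},"newtons":{"type":"number"}},"required":["steps"]}

```bash
ls; mkdir -p pics
python3 - <<'E'
from station import status, cams, order, models
import cv2
print(status.get_obs())
for n in ("side","top"):
    c=cams.read_camera(n); print(n,c["mtx"].round(1).tolist(),c["T"].round(3).tolist())
    cv2.imwrite(f"pics/{n}0.png",c["pixels"][:,:,::-1])
E
```

```text
pics
{'t': 0.0, 'q': array([ 1.07591921,  0.47783623,  0.02236975,  1.55646823, -0.01152812,
        1.10929995, -0.08309998]), 'joint_vel': array([ 0.00066719, -0.00116289, -0.00255905, -0.00118434,  0.00054241,
        0.00047894,  0.00028045]), 'joint_torque': array([ 7.81314111e-05, -5.96458840e+01,  1.60815977e+00, -2.81191528e+01,
        1.24576018e-02,  9.48758185e-03,  1.60394552e-05]), 'eef_pos': array([ 0.25438215, -0.62463059,  0.25529495]), 'tool_rot': array([-9.09382134e-04,  9.81359911e-01,  1.92176582e-01, -2.44441800e-04]), 'contact_force': array([-0.39256634, -0.24828556,  0.40400504]), 'torque': array([-0.00408828,  0.0080637 ,  0.00063836]), 'gripper_width': 0.9993110259012257}
side [[377.1, 0.0, 322.2], [0.0, 377.1, 199.5], [0.0, 0.0, 1.0]] [[-0.416, -0.534, 0.736, -0.094], [-0.909, 0.258, -0.327, 0.341], [-0.015, -0.805, -0.593, 0.611], [0.0, 0.0, 0.0, 1.0]]
top [[492.6, 0.0, 318.7], [0.0, 492.6, 201.7], [0.0, 0.0, 1.0]] [[0.024, -0.998, 0.056, 0.455], [-0.999, -0.023, 0.022, 0.019], [-0.021, -0.057, -0.998, 1.587], [0.0, 0.0, 0.0, 1.0]]
```

View pics/side0.png

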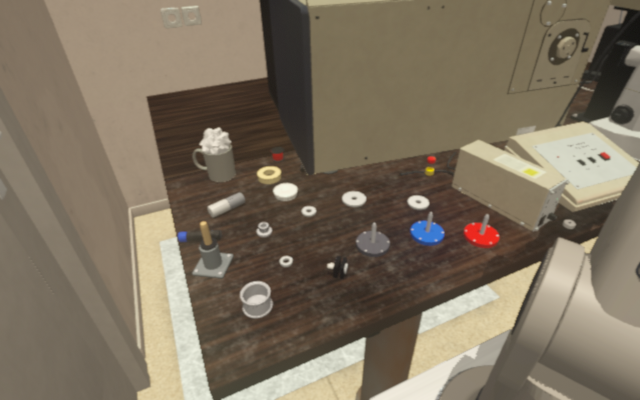

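View pics/top0.png

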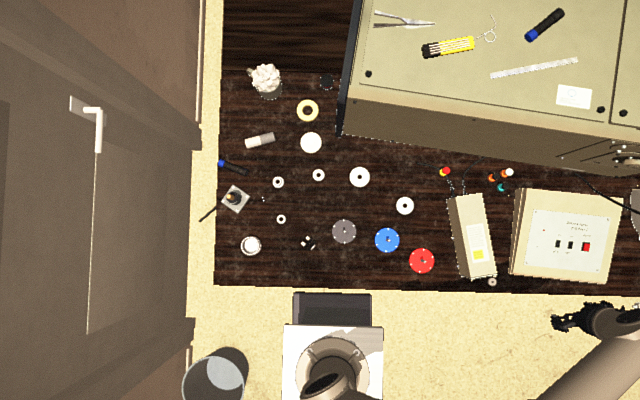

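```bash
cat > h.py <<'E'
from station import status, cams, order, models
import cv2, numpy as np
def cam(n):
    c=cams.read_camera(n); return c
def ray(c,u,v,z):
    T=c["T"]; d=T[:3,:3]@np.linalg.solve(c["mtx"],[u,v,1.]); o=T[:3,3]
    return (o+d*(z-o[2])/d[2])
def proj(c,p):
    T=c["T"]; q=T[:3,:3].T@(np.asarray(p)-T[:3,3]); q=c["mtx"]@q; return q[:2]/q[2]
def crop(c,u,v,w,h,s,name):
    im=c["pixels"][max(0,int(v-h)):int(v+h),max(0,int(u-w)):int(u+w),::-1]
    cv2.imwrite("pics/"+name,cv2.resize(im,None,fx=s,fy=s,interpolation=cv2.INTER_CUBIC))
E
python3 - <<'E'
from h import *
C={n:cam(n) for n in("side","top")}
H=dict(arbor=0,arbor_nose=.068,dauber=.062,holder=0,pot=0,pot_rim=.04,collar=0,ring_a=0,ring_b=0,ring_c=0,ring_d=0,ring_e=0,kinematic_mount=0,wafer_box=0,torch=0,tape_tube=0)
for q,z in H.items():
    for n in C:
        print(q,n,[(round(d["score"],2),np.round(d["position"][::-1],1).tolist(),ray(C[n],d["position"][1],d["position"][0],z)[:2].round(4).tolist()) for d in models.place_of(n,q) if d["score"]>.15])
crop(C["top"],340,190,130,100,3,"topc.png")
crop(C["side"],340,220,180,100,2.2,"sidec.png")
print(status.get_obs()["t"])
E
```

```text
arbor side [(0.92, [426.9, 233.6], [0.4283, -0.1668]), (0.79, [375.0, 245.1], [0.4475, -0.0328]), (0.65, [481.9, 235.9], [0.365, -0.2798])]
arbor top [(0.73, [389.9, 240.3], [0.4255, -0.1771]), (0.71, [346.8, 232.3], [0.4477, -0.0387]), (0.68, [420.9, 259.7], [0.3662, -0.2767]), (0.33, [262.7, 140.9], [0.7383, 0.2411])]
arbor_nose side [(0.71, [489.2, 212.9], [0.3669, -0.2825]), (0.59, [370.1, 225.3], [0.4467, -0.0144]), (0.22, [257.3, 290.6], [0.3759, 0.2659])]
arbor_nose top [(0.95, [389.2, 245.4], [0.4111, -0.1668]), (0.83, [342.9, 230.3], [0.4539, -0.0241]), (0.68, [422.1, 261.7], [0.364, -0.2677])]
dauber side [(0.72, [208.7, 243.1], [0.5508, 0.3219])]
dauber top [(0.63, [231.5, 197.2], [0.5485, 0.3244])]
holder side [(0.65, [211.3, 263.4], [0.5538, 0.3275])]
holder top [(0.86, [234.0, 196.4], [0.555, 0.3288]), (0.46, [281.8, 216.6], [0.4932, 0.1718])]
pot side [(0.85, [260.1, 307.0], [0.3924, 0.2635]), (0.19, [419.0, 202.9], [0.5381, -0.2242])]
pot top [(0.77, [250.4, 245.1], [0.3992, 0.2705])]
pot_rim side [(0.56, [254.5, 290.3], [0.4032, 0.2668])]
pot_rim top [(0.53, [248.2, 
[... 2216 characters left out ...]
1], [0.4882, 0.1788]), (0.25, [342.8, 229.6], [0.4561, -0.0257])]
kinematic_mount side []
kinematic_mount top [(0.47, [310.3, 243.9], [0.4077, 0.0777]), (0.44, [234.5, 198.2], [0.5492, 0.327]), (0.43, [233.6, 195.4], [0.5583, 0.3302])]
wafer_box side [(0.62, [283.6, 190.6], [0.7515, 0.0844]), (0.59, [337.2, 274.6], [0.4033, 0.0879])]
wafer_box top []
torch side [(0.57, [201.1, 238.1], [0.6494, 0.333])]
torch top [(0.59, [251.5, 245.5], [0.398, 0.2669]), (0.47, [234.7, 167.4], [0.6495, 0.3297])]
tape_tube side [(0.9, [226.3, 210.9], [0.7293, 0.2532]), (0.58, [214.3, 266.1], [0.5426, 0.3231]), (0.21, [256.2, 310.6], [0.3874, 0.273])]
tape_tube top [(0.68, [260.3, 142.7], [0.7322, 0.2487])]
1.8
```

View pics/topc.png

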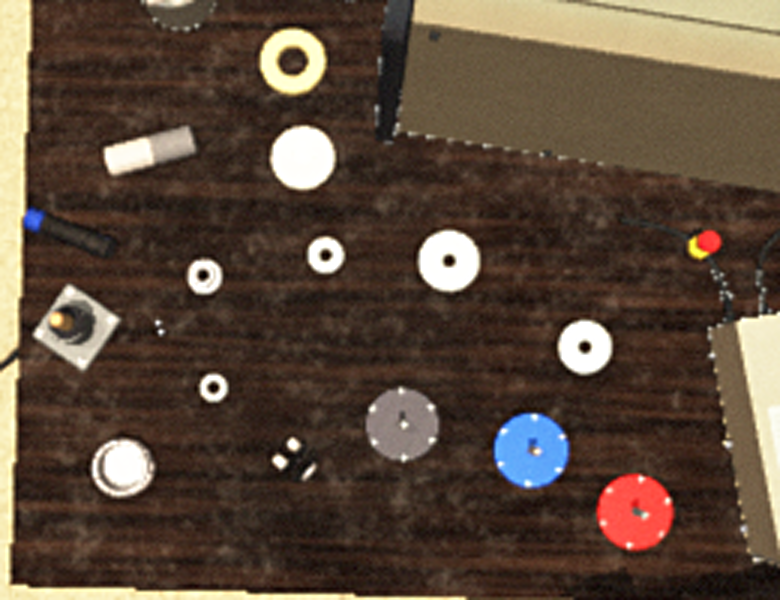

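View pics/sidec.png

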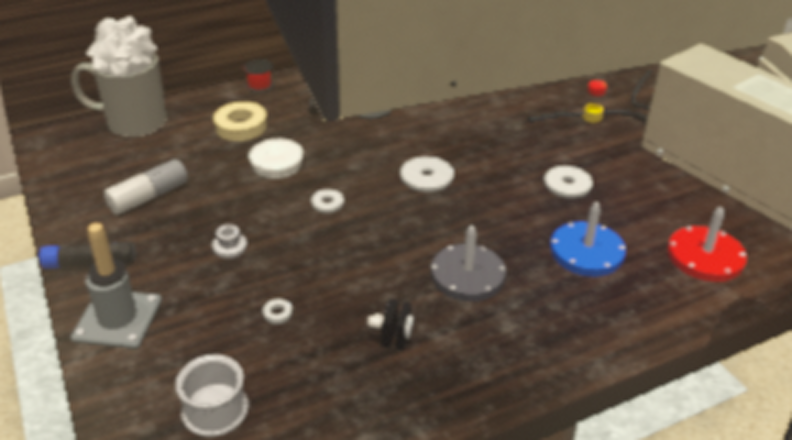

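Run:
```python
from h import *
C={n:cam(n) for n in("side","top")}
crop(C["top"],492,282,30,25,10,"t1.png")
crop(C["side"],569,223,40,30,8,"s1.png")
for n in C:
  for d in models.silhouettes(n,"ring_a"):
    m=d["region"]; v,u=np.nonzero(m)
    if n=="top":
        r=ray(C[n],u.mean(),v.mean(),.004)
        print(n,round(d["score"],2),np.round(d["box"],1),m.sum(),r.round(4), "dia eq",2*np.sqrt(m.sum()/np.pi)*3.2)
    else: print(n,round(d["score"],2),np.round(d["box"],1),m.sum(),ray(C[n],u.mean(),v.mean(),.004).round(4))
print(ray(C["top"],492,282,0),ray(C["side"],569,223,0))
```

```text
side 0.76 [352.8 199.9  21.8  14.2] 281 [ 0.6246 -0.0731  0.004 ]
side 0.63 [309.8 209.8  11.8   9.7] 119 [0.6288 0.0589 0.004 ]
side 0.47 [417.5 203.3  22.   14.8] 240 [ 0.537  -0.2197  0.004 ]
side 0.47 [285.9 262.2   9.4  11.6] 79 [0.4847 0.1751 0.004 ]
top 0.75 [359.5 177.8  19.7  20.1] 282 [ 0.6282 -0.0727  0.004 ] dia eq 60.63586701401106
top 0.46 [403.7 207.1  17.4  14.5] 225 [ 0.5399 -0.221   0.004 ] dia eq 54.162200020584606
top 0.44 [307.6 244.5  14.5  17. ] 97 [0.409  0.0832 0.004 ] dia eq 35.562387082345055
top 0.4 [317.4 174.9  11.9  12.7] 84 [0.6316 0.0584 0.004 ] dia eq 33.09365085328903
[ 0.30138827 -0.50224425  0.        ] [ 0.3090066  -0.50759621  0.        ]
```

View pics/t1.png

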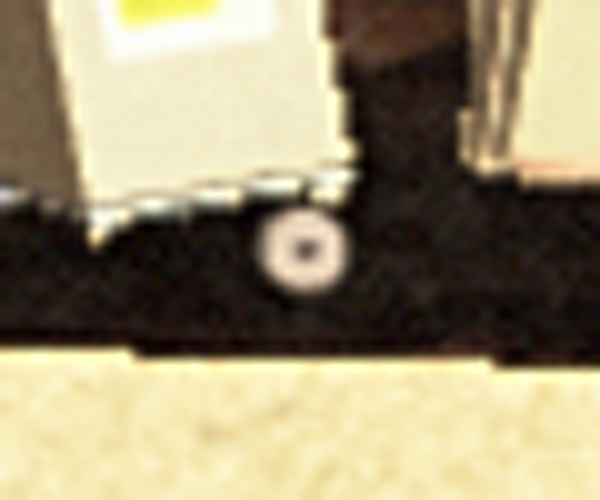

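View pics/s1.png

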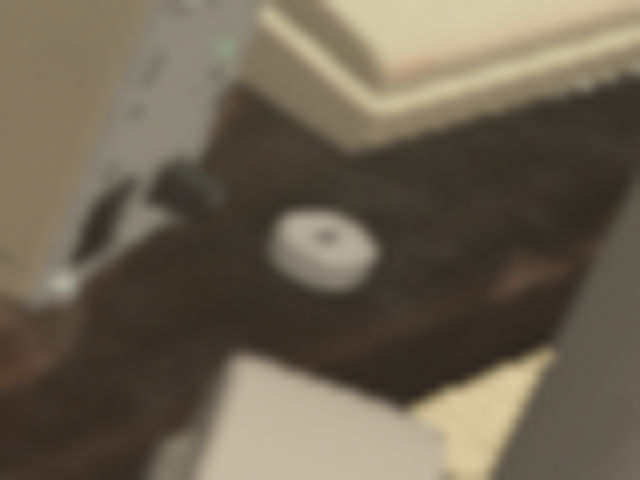

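```bash
cat >> h.py <<'E'
from scipy.optimize import least_squares
from scipy.ndimage import gaussian_filter
def fitring(c,xy,D,z=.008,hole=.008,fitR=True,S=5,rad=16):
    """fit top annulus at height z in image c. returns x,y,R,r,rms"""
    u0,v0=np.round(proj(c,[xy[0],xy[1],z])).astype(int)
    g=c["pixels"].astype(float).mean(2)[v0-rad:v0+rad+1,u0-rad:u0+rad+1]
    k=(np.arange((2*rad+1)*S)+.5)/S-.5-rad
    U,V=np.meshgrid(u0+k,v0+k)
    T=c["T"]; d=np.stack([U,V,np.ones_like(U)],-1)@np.linalg.inv(c["mtx"]).T@T[:3,:3].T
    s=(z-T[2,3])/d[...,2]; X=T[0,3]+d[...,0]*s; Y=T[1,3]+d[...,1]*s
    # local gaussian weight to ignore far stuff
    dist=np.hypot(X-xy[0],Y-xy[1]).reshape(2*rad+1,S,2*rad+1,S).mean((1,3))
    w=(dist<D/2+.012)
    px=.0007
    def model(p):
        rr=np.hypot(X-p[0],Y-p[1])*1.0
        m=np.clip((p[2]-rr)/px+.5,0,1)*np.clip((rr-p[3])/px+.5,0,1)
        m=m.reshape(2*rad+1,S,2*rad+1,S).mean((1,3))
        m=gaussian_filter(m,abs(p[4])); return m
    def res(p):
        p=[p[0],p[1],p[2] if fitR else D/2,p[3] if fitR else hole,p[4]]
        m=model(p)[w]; A=np.stack([m,np.ones_like(m)],1); y=g[w]
        a=np.linalg.lstsq(A,y,rcond=None)[0]; return A@a-y
    f=least_squares(res,[xy[0],xy[1],D/2,hole,.6],x_scale=[.001,.001,.001,.001,.1],diff_step=1e-4)
    return f.x,np.sqrt(np.mean(f.fun**2))
E
python3 - <<'E'
from h import *
c=cam("top")
for n,xy,D in [("A",(.622,-.073),.064),("B",(.531,-.215),.055),("D",(.63,.059),.037),("E",(.487,.178),.028),("X",(.302,-.502),.03),("arbor",(.448,-.032),.078),("blue",(.426,-.172),.078)]:
    z=.012 if "arbor" in n or n=="blue" else .008
    p,r=fitring(c,xy,D,z=z); print(n,(p*1000).round(1)[:4],p[4].round(2),r.round(1))
    p,r=fitring(c,xy,D,z=z,fitR=False); print("   ",(p*1000).round(1)[:2],p[4].round(2),r.round(1))
p=proj(c,[.487,.178,0]);crop(c,*p,30,25,10,"t2.png")
p=proj(c,[.45,-.032,0]);crop(c,*p,30,25,10,"t3.png")
E
```

```text
A [627.8 -74.5  32.9   6.8] 0.41 9.2
    [627.8 -74.5] 0.49 19.6
B [ 538.7 -220.9   28.5    6.7] 0.41 8.8
    [ 538.7 -220.9] -0.53 22.2
D [631.1  57.9  19.5   6.6] 0.39 9.8
    [631.2  57.9] 0.68 21.8
E [486.1 174.4  14.9   6.6] 0.39 9.5
    [486.1 174.4] -0.69 15.0
X [ 304.  -499.6   12.5    3.3] 0.48 51.3
    [ 310.5 -499.5] -2.3 54.3
arbor [451.5 -28.   38.9  -2.4] 0.04 19.6
    [451.5 -28. ] -0.46 24.6
blue [ 427.3 -165.1   39.3    2.5] 0.4 15.9
    [ 427.4 -165. ] -0.5 21.8
```

View pics/t2.png

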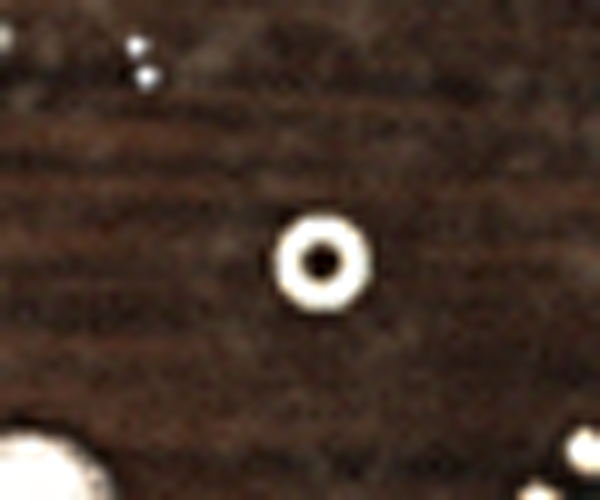

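View pics/t3.png

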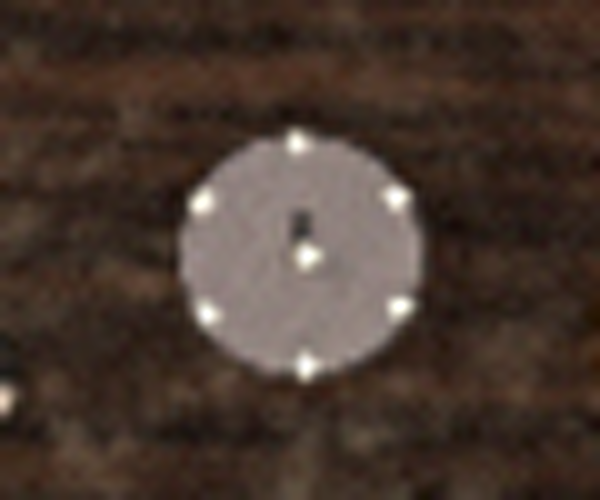

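Run:
```python
from h import *
c=cam("side")
for n,xy,D in [("A",(.6278,-.0745),.064),("B",(.5387,-.221),.055),("D",(.631,.058),.037),("E",(.486,.1744),.028),("arbor",(.4515,-.028),.078)]:
    z=.012 if "arbor" in n or n=="blue" else .008
    p,r=fitring(c,xy,D,z=z); print(n,(p*1000).round(1)[:4],p[4].round(2),r.round(1))
c=cam("top")
for n,xy,D,z,h in [("collar",(.607,.188),.036,.008,.012),("pot",(.403,.269),.058,.04,.023)]:
    p,r=fitring(c,xy,D,z=z,hole=h); print(n,(p*1000).round(1)[:4],p[4].round(2),r.round(1))
    p=proj(c,[*xy,0]);crop(c,*p,20,20,12,n+".png")
p=proj(c,[.553,.328,.03]);crop(c,*p,25,20,12,"hold.png")
```

```text
A [624.8 -71.8  33.5   6.2] 0.91 7.3
B [ 536.3 -218.    29.1    6.1] 0.93 8.5
D [627.7  60.1  19.8   6.3] 0.94 7.7
E [483.3 175.9  15.    6.6] 0.99 8.5
arbor [451.1 -26.8  39.1  -0.9] 0.57 11.6
collar [605.6 187.9  14.3  12.6] 1.35 27.6
pot [399.1 265.   30.9 -13.9] 0.5 36.3
```

View pics/hold.png

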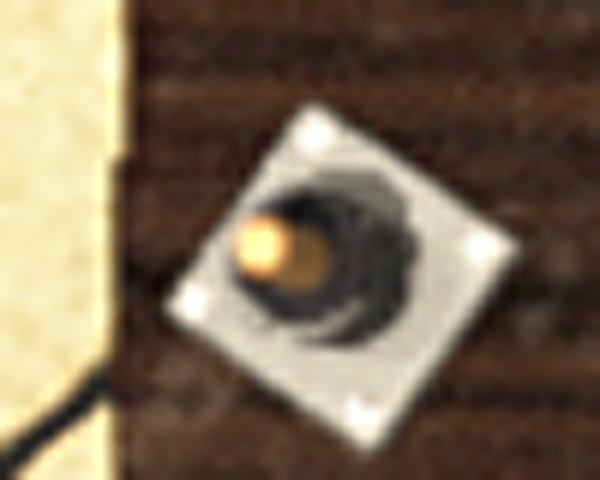

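View pics/collar.png

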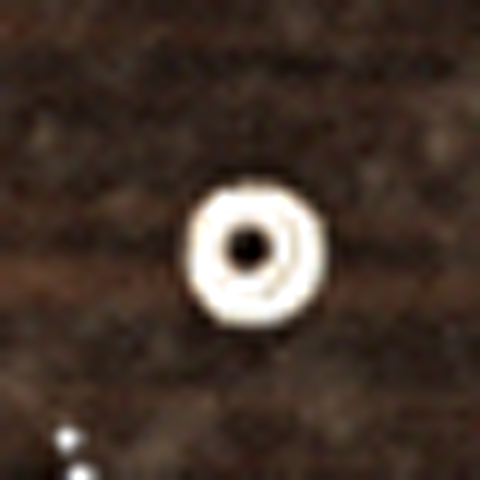

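View pics/pot.png

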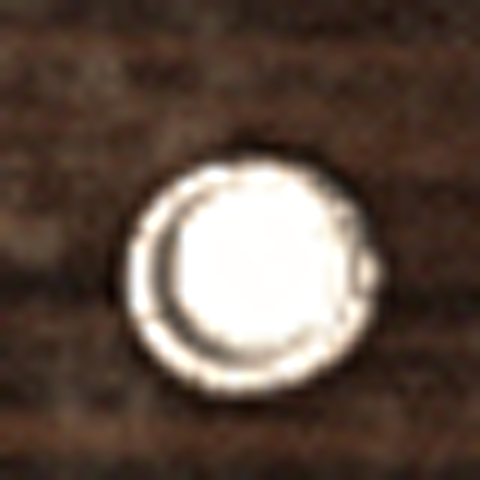

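move_arm --steps '[-1,1.66,4.22,0,0,0,-2.775,-1,1.66,4.22,0,0,0,-2.775,-1,1.66,4.22,0,0,0,-2.775,-1,1.66,4.22,0,0,0,-2.775,-1,1.66,4.22,0,0,0,-2.775,-1,1.66,4.22,0,0,0,-2.775,-1,1.66,4.22,0,0,0,-2.775,-1,1.66,4.22,0,0,0,-2.775]' --newtons 60

```text
t: 2.95
eef_pos: [0.3879, -0.2859, 0.2567]
tool_rot: [0.0, 1.0, -0.001, 0.0]
contact_force: [1.2, 0.9, -0.2]
gripper_width: 0.003
```

move_arm --steps '[-1,1.66,4.22,0,0,0,0,-1,1.66,4.22,0,0,0,0,-1,1.66,4.22,0,0,0,0,-1,1.66,4.22,-4,0,0,0,-1,1.66,4.22,-4,0,0,0,-1,1.66,4.22,-4,0,0,0,-1,1.66,4.22,-4,0,0,0,-1,1.66,4.22,-4,0,0,0]'

```text
t: 3.75
eef_pos: [0.5066, 0.0148, 0.09]
tool_rot: [-0.0, 1.0, -0.001, 0.001]
contact_force: [0.7, -1.1, 0.5]
gripper_width: 0.002
```

```bash
cat > st.py <<'E'
from station import status
import numpy as np
o=status.get_obs()
w,x,y,z=o["tool_rot"]
from scipy.spatial.transform import Rotation as R
M=R.from_quat([x,y,z,w]).as_matrix()
print("t",round(o["t"],2),"p",(o["eef_pos"]*1000).round(1),"F",o["contact_force"].round(1),"w",round(o["gripper_width"]*85,1),"xaxis yaw",round(float(np.degrees(np.arctan2(M[1,0],M[0,0]))),1),"z",M[:,2].round(3),"q",o["q"].round(2))
E
python3 st.py
```

```text
t 3.75 p [506.6  14.8  90. ] F [ 0.7 -1.1  0.5] w 0.1 xaxis yaw -0.1 z [ 0.001  0.    -1.   ] q [ 0.06  0.45 -0.26  2.07  0.19  0.64 -1.9 ]
```

move_arm --steps '[-1,0,0,0,0,0,0,-1,0,0,-1,0,0,0,-1,0,0,-1,0,0,0,-1,0,0,0,0,0,0]'

```text
t: 4.15
eef_pos: [0.5051, 0.0119, 0.0702]
tool_rot: [0.0, 1.0, -0.001, -0.001]
contact_force: [-0.4, 0.6, -0.0]
gripper_width: -0.005
```

```bash
python3 st.py
```

```text
t 4.15 p [505.1  11.9  70.2] F [-0.4  0.6 -0. ] w -0.4 xaxis yaw -0.2 z [-0.001 -0.001 -1.   ] q [ 0.05  0.48 -0.24  2.08  0.2   0.6  -1.91]
```

move_arm --steps '[-1,0,0,-2,0,0,0,-1,0,0,-1.9,0,0,0,-1,0,0,-0.3,0,0,0,-1,0,0,0,0,0,0]'

```text
t: 4.55
eef_pos: [0.5057, 0.0127, 0.0292]
tool_rot: [0.0, 1.0, -0.001, -0.0]
contact_force: [0.9, -0.4, 0.6]
gripper_width: -0.001
```

move_arm --steps '[-1,0,0,-0.1,0,0,0,-1,0,0,-0.1,0,0,0,-1,0,0,0,0,0,0]'

```text
t: 4.85
eef_pos: [0.5063, 0.0135, 0.0275]
tool_rot: [-0.0, 1.0, -0.0, 0.001]
contact_force: [-0.7, 0.5, -0.3]
gripper_width: -0.003
```

move_arm --steps '[-1,0,0,-0.1,0,0,0,-1,0,0,-0.1,0,0,0,-1,0,0,0,0,0,0]'

```text
t: 5.15
eef_pos: [0.506, 0.0136, 0.0251]
tool_rot: [0.0, 1.0, -0.0, 0.0]
contact_force: [-1.2, 0.2, 2.1]
gripper_width: -0.002
```

move_arm --steps '[1,0,0,4,0,0,8.5,1,0,0,4,0,0,8.5,1,0,0,4,0,0,8.5,1,0,0,4,0,0,8.5,1,0,0,0,0,0,8.5,1,0,0,0,0,0,8.5]'

```text
t: 5.75
eef_pos: [0.5066, 0.0134, 0.1865]
tool_rot: [0.001, 0.901, 0.433, 0.001]
contact_force: [-1.1, -0.2, 0.5]
gripper_width: 0.989
```

```bash
python3 st.py
python3 - <<'E'
from h import *
T=cam("top");S=cam("side")
u0,v0=[int(a) for a in (proj(T,[.553,.328,.03])-[25,20])]
print(u0,v0)
f=lambda a,b:(u0+(a+.5)/12-.5,v0+(b+.5)/12-.5)
print("foot",[ray(T,*f(343,275),z).round(4) for z in(0,.006)])
print("handle top",ray(T,*f(263,243),.122).round(4))
print("flange",ray(T,*f(322,268),.067).round(4))
p=proj(S,[.553,.328,.07]);crop(S,*p,30,35,9,"shold.png"); print(p-[30,35])
E
```

```text
t 5.75 p [506.6  13.4 186.5] F [-1.1 -0.2  0.5] w 84.1 xaxis yaw 51.3 z [ 0.003 -0.    -1.   ] q [ 0.29  0.33 -0.53  2.    0.22  0.86 -1.03]
207 176
foot [array([0.5484, 0.3249, 0.    ]), array([0.5481, 0.3238, 0.006 ])]
handle top [0.5488 0.3217 0.122 ]
flange [0.5462 0.3175 0.067 ]
[174.88118004 205.51774131]
```

View pics/shold.png

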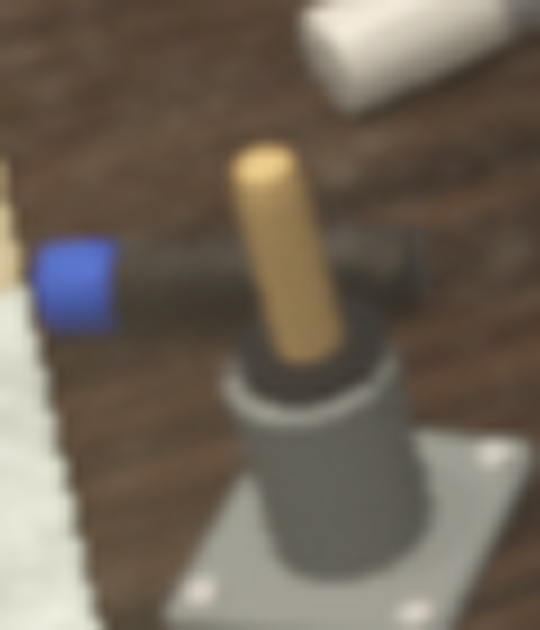

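move_arm --steps '[1,0.52,3.87,0,0,0,4.9,1,0.52,3.87,0,0,0,4.9,1,0.52,3.87,0,0,0,4.9,1,0.52,3.87,0,0,0,4.9,1,0.52,3.87,0,0,0,4.9,1,0.52,3.87,0,0,0,4.9,1,0.52,3.87,0,0,0,4.9,1,0.52,3.87,0,0,0,4.4]'

```text
t: 6.65
eef_pos: [0.5473, 0.3245, 0.1842]
tool_rot: [-0.0, 0.71, 0.705, -0.001]
contact_force: [0.1, -0.8, 0.4]
gripper_width: 0.996
```

```bash
python3 st.py
python3 - <<'E'
from h import *
S=cam("side")
print(ray(S,203.4,223.3,.122))
p=proj(S,[.553,.328,.12]);crop(S,*p,50,50,6,"sh2.png")
T=cam("top")
p=proj(T,[.553,.328,.12]);crop(T,*p,50,50,6,"th2.png")
E
```

```text
t 6.65 p [547.3 324.5 184.2] F [ 0.1 -0.8  0.4] w 84.7 xaxis yaw 89.6 z [-0.001 -0.001 -1.   ] q [-0.15  0.58 -0.68  1.68  0.41  1.03 -0.97]
[0.54449946 0.32228091 0.122     ]
```

View pics/sh2.png

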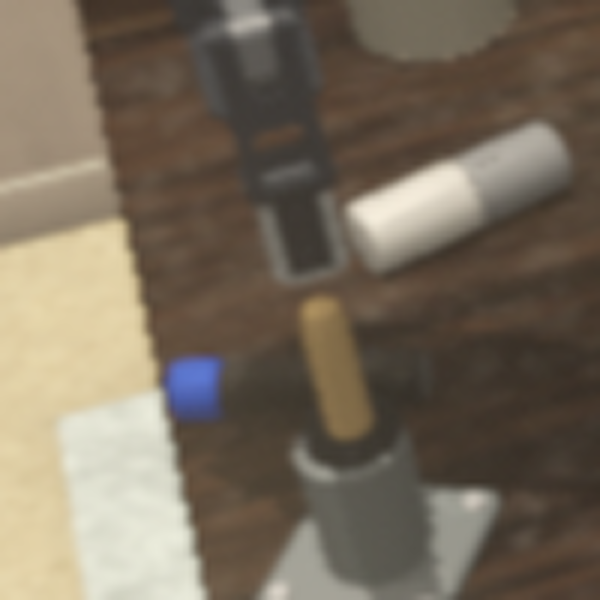

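move_arm --steps '[1,0,-0.1,-3,0,0,0,1,0,0,-3,0,0,0,1,0,0,-2,0,0,0,1,0,0,0,0,0,0]'

```text
t: 7.15
eef_pos: [0.5456, 0.3199, 0.1012]
tool_rot: [-0.0, 0.71, 0.704, -0.003]
contact_force: [0.2, -0.2, -0.9]
gripper_width: 0.996
```

move_arm --steps '[-1,0,0,0,0,0,0,-1,0,0,0,0,0,0,-1,0,0,0,0,0,0,-1,0,0,0,0,0,0,-1,0,0,0,0,0,0,-1,0,0,0,0,0,0]' --newtons 50

```text
t: 7.75
eef_pos: [0.5479, 0.3223, 0.1056]
tool_rot: [0.0, 0.709, 0.705, 0.001]
contact_force: [-0.2, -1.1, 3.6]
gripper_width: 0.172
```

```bash
python3 st.py
```

```text
t 7.75 p [547.9 322.3 105.6] F [-0.2 -1.1  3.6] w 14.6 xaxis yaw 89.6 z [ 0.001  0.    -1.   ] q [-0.18  0.67 -0.63  1.74  0.49  0.9  -1.03]
```

move_arm --steps '[-1,0,0,3,0,0,0,-1,0,0,3,0,0,0,-1,0,0,3,0,0,0,-1,0,0,0,0,0,0]'

```text
t: 8.15
eef_pos: [0.5492, 0.324, 0.1995]
tool_rot: [0.001, 0.709, 0.705, 0.004]
contact_force: [0.2, 0.7, -0.3]
gripper_width: 0.173
```

```bash
python3 st.py
python3 - <<'E'
from h import *
S=cam("side")
p=proj(S,[.5,.3,.08]);crop(S,*p,70,60,5,"sh3.png")
for n in ("side","top"):
  T=cam(n)
  for d in models.place_of(n,"pot_rim")[:2]+models.place_of(n,"pot_rim")[:1]: print(n,d["score"],ray(T,d["position"][1],d["position"][0],.04))
  for d in models.silhouettes(n,"pot")[:1]:
    v,u=np.nonzero(d["region"]); print(d["score"],d["box"],ray(T,u.mean(),v.mean(),.03 if n=="top" else .02))
  for d in models.place_of(n,"dauber_tip")[:2]: print(n,"tip",d["score"],ray(T,d["position"][1],d["position"][0],status.get_obs()["eef_pos"][2]-.0985))
E
```

```text
t 8.15 p [549.2 324.  199.5] F [ 0.2  0.7 -0.3] w 14.7 xaxis yaw 89.7 z [ 0.006  0.004 -1.   ] q [-0.14  0.56 -0.69  1.67  0.4   1.05 -0.96]
side 0.61 [0.40117454 0.26255543 0.04      ]
side 0.17 [0.68876699 0.09321193 0.04      ]
side 0.61 [0.40117454 0.26255543 0.04      ]
0.93 [255.8, 301.0, 35.2, 36.3] [0.39688902 0.26779269 0.02      ]
side tip 0.58 [0.54530612 0.3252806  0.09493768]
```

View pics/sh3.png

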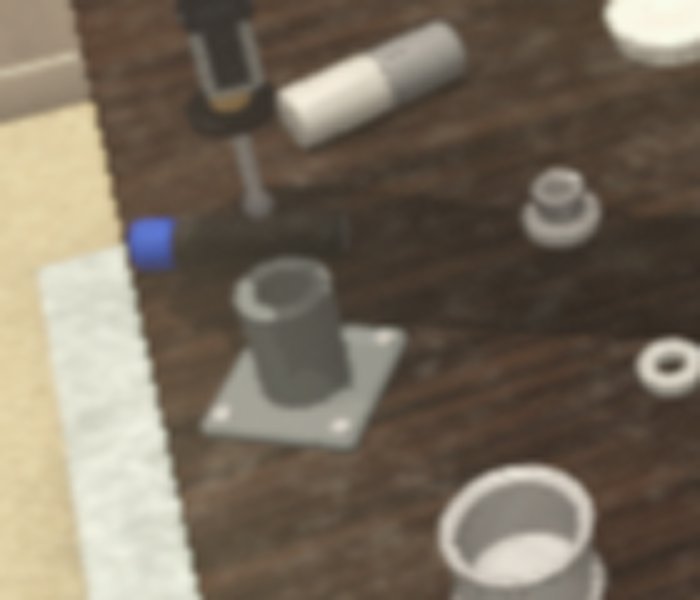

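move_arm --steps '[-1,-2.98,-1.16,0,0,0,0,-1,-2.98,-1.16,0,0,0,0,-1,-2.98,-1.16,0,0,0,0,-1,-2.98,-1.16,0,0,0,0,-1,-2.98,-1.16,0,0,0,0,-1,0,0,0,0,0,0,-1,0,0,0,0,0,0]'

```text
t: 9.4
eef_pos: [0.3986, 0.264, 0.1953]
tool_rot: [0.0, 0.709, 0.705, 0.0]
contact_force: [0.6, 0.5, -0.4]
gripper_width: 0.172
```

```bash
python3 st.py
python3 - <<'E'
from h import *
S=cam("side")
p=proj(S,[.4,.266,.06]);crop(S,*p,50,60,5,"sh4.png")
for q in ("dauber_tip","pot_rim"):
  for d in models.place_of("side",q)[:1]: print(q,d["score"],ray(S,d["position"][1],d["position"][0],status.get_obs()["eef_pos"][2]-.0985 if q=="dauber_tip" else .04))
E
```

```text
t 9.4 p [398.6 264.  195.3] F [ 0.6  0.5 -0.4] w 14.6 xaxis yaw 89.7 z [ 0.001 -0.    -1.   ] q [-0.05  0.32 -0.78  2.04  0.29  0.89 -1.  ]
dauber_tip 0.57 [0.39066392 0.26555382 0.0967567 ]
pot_rim 0.8 [0.39960459 0.26382335 0.04      ]
```

View pics/sh4.png

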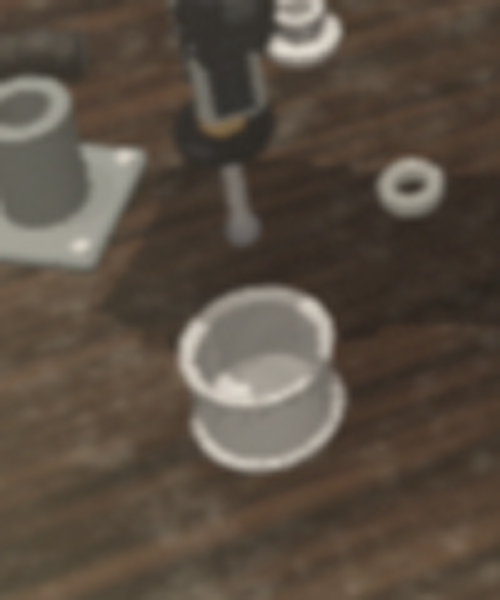

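move_arm --steps '[-1,0.4,0.1,-2,0,0,0,-1,0,0,-2,0,0,0,-1,0,0,-2,0,0,0,-1,0,0,-1,0,0,0,-1,0,0,-0.9,0,0,0,-1,0,0,0,0,0,0,-1,0,0,0,0,0,0]'

```text
t: 10.25
eef_pos: [0.4028, 0.2655, 0.1163]
tool_rot: [-0.0, 0.709, 0.705, 0.0]
contact_force: [0.0, -0.8, -0.7]
gripper_width: 0.171
```

```bash
python3 st.py
python3 - <<'E'
from h import *
S=cam("side")
p=proj(S,[.4,.266,.06]);crop(S,*p,50,60,5,"sh5.png")
E
```

```text
t 10.25 p [402.8 265.5 116.3] F [ 0.  -0.8 -0.7] w 14.6 xaxis yaw 89.7 z [ 0.     0.001 -1.   ] q [-0.13  0.45 -0.71  2.09  0.43  0.74 -1.12]
```

View pics/sh5.png

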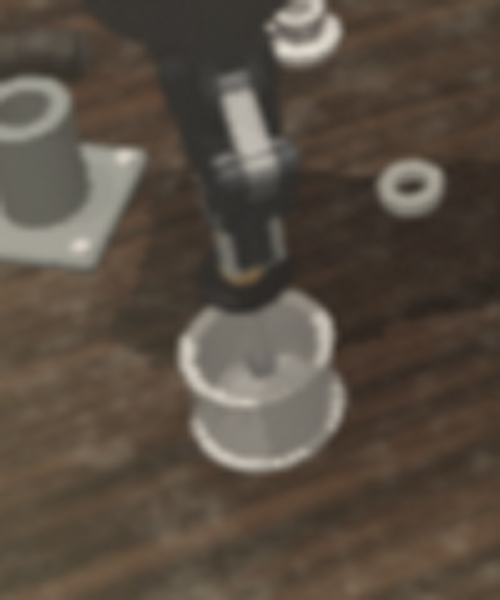

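move_arm --steps '[-1,0,0,3,0,0,0,-1,0,0,3,0,0,0,-1,0,0,2.5,0,0,0,-1,0,0,0,0,0,0]'

```text
t: 10.7
eef_pos: [0.4043, 0.2669, 0.2049]
tool_rot: [0.001, 0.709, 0.705, 0.004]
contact_force: [0.3, 0.2, 0.1]
gripper_width: 0.172
```

move_arm --steps '[-1,0.61,-3.66,0,0,0,0,-1,0.61,-3.66,0,0,0,0,-1,0.61,-3.66,0,0,0,0,-1,0.61,-3.66,0,0,0,0,-1,0.61,-3.66,0,0,0,0,-1,0.61,-3.66,0,0,0,0,-1,0.61,-3.66,0,0,0,0,-1,0.6,-3.66,0,0,0,0]'

```text
t: 11.5
eef_pos: [0.451, -0.0294, 0.2008]
tool_rot: [0.0, 0.709, 0.705, -0.0]
contact_force: [0.5, 0.1, -0.2]
gripper_width: 0.172
```

move_arm --steps '[-1,0,0,0,0,0,0,-1,0,0,0,0,0,0]'

```text
t: 11.7
eef_pos: [0.4509, -0.0284, 0.2006]
tool_rot: [-0.0, 0.71, 0.704, -0.0]
contact_force: [-0.2, -0.4, -0.4]
gripper_width: 0.171
```

```bash
python3 st.py
python3 - <<'E'
from h import *
S=cam("side")
p=proj(S,[.45,-.03,.07]);crop(S,*p,50,50,6,"sh6.png"); print(np.floor(p-[50,50]))
for q in ("dauber_tip","arbor_nose"):
  for d in models.place_of("side",q)[:3]: print(q,d["score"],ray(S,d["position"][1],d["position"][0],status.get_obs()["eef_pos"][2]-.0985 if q=="dauber_tip" else .068))
T=cam("top")
p=proj(T,[.45,-.03,.07]);crop(T,*p,40,40,7,"th6.png")
E
```

```text
t 11.7 p [450.9 -28.4 200.6] F [-0.2 -0.4 -0.4] w 14.5 xaxis yaw 89.5 z [-0.  0. -1.] q [ 0.52  0.24 -0.67  2.09  0.2   0.87 -0.27]
[325. 171.]
dauber_tip 0.71 [ 0.44396034 -0.0231748   0.10232479]
arbor_nose 0.96 [ 0.42277755 -0.15779261  0.068     ]
arbor_nose 0.9 [ 0.45615913 -0.02282389  0.068     ]
arbor_nose 0.82 [ 0.36376077 -0.27709359  0.068     ]
```

View pics/sh6.png

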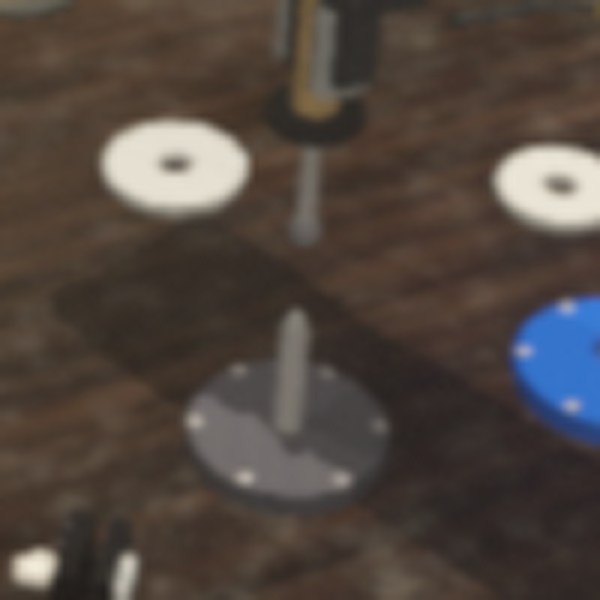

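View pics/th6.png

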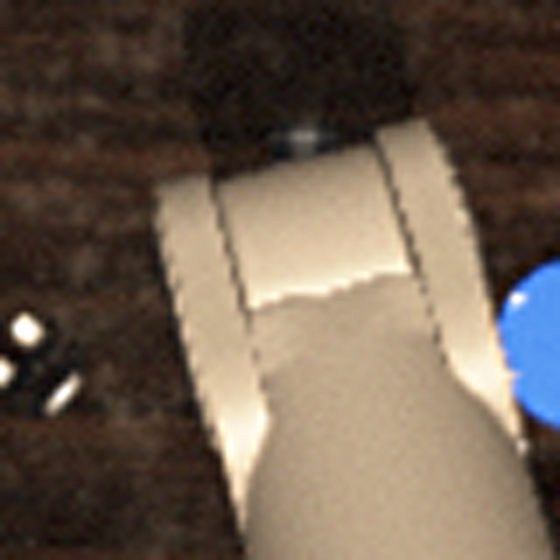

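Run:
```python
from h import *
S=cam("side")
f=lambda a,b:np.array([325+(a+.5)/6-.5,171+(b+.5)/6-.5])
pb=proj(S,[.4509,-.0284,.1081]); ob=f(305,228); off=ob-pb; print("ball proj",pb,"obs",ob,"off",off)
pf=proj(S,[.4509,-.0284,.1571]); print("flange bottom proj",pf, "obs ctr",f(315,118))
n=f(296,311)
print("nose corrected",ray(S,*(n-off),.068),"raw",ray(S,*n,.068))
n=f(290,428); print("rod base",ray(S,*(n-off),.012),ray(S,*n,.012))
```

```text
ball proj [375.79662637 208.28457944] obs [375.41666667 208.58333333] off [-0.3799597  0.2987539]
flange bottom proj [377.40646673 189.79933379] obs ctr [377.08333333 190.25      ]
nose corrected [ 0.45220285 -0.02849435  0.068     ] raw [ 0.45167111 -0.02719119  0.068     ]
rod base [ 0.44869161 -0.02801834  0.012     ] [ 0.44819505 -0.02670319  0.012     ]
```

move_arm --steps '[-1,0.05,0,-1.5,0,0,0,-1,0,0,-1.4,0,0,0,-1,0,0,-0.3,0,0,0,-1,0,0,0,0,0,0]'

```text
t: 12.35
eef_pos: [0.4511, -0.0273, 0.1683]
tool_rot: [-0.001, 0.709, 0.705, -0.0]
contact_force: [0.6, -0.6, -0.5]
gripper_width: 0.17
```

move_arm --steps '[-1,0,0,-0.1,0,0,0,-1,0,0,-0.1,0,0,0,-1,0,0,0,0,0,0]'

```text
t: 12.65
eef_pos: [0.4518, -0.0277, 0.1672]
tool_rot: [0.0, 0.709, 0.705, 0.0]
contact_force: [0.1, -0.4, -1.4]
gripper_width: 0.177
```

```bash
python3 st.py
```

```text
t 12.65 p [451.8 -27.7 167.2] F [ 0.1 -0.4 -1.4] w 15.1 xaxis yaw 89.7 z [ 0.001 -0.    -1.   ] q [ 0.49  0.3  -0.65  2.12  0.25  0.8  -0.32]
```

move_arm --steps '[-1,0,0,-0.1,0,0,0,-1,0,0,-0.05,0,0,0,-1,0,0,0,0,0,0]'

```text
t: 12.95
eef_pos: [0.4519, -0.0277, 0.1656]
tool_rot: [0.0, 0.709, 0.705, 0.0]
contact_force: [-0.1, 0.6, 1.5]
gripper_width: 0.176
```

```bash
python3 st.py
python3 - <<'E'
from h import *
S=cam("side")
p=proj(S,[.45,-.03,.07]);crop(S,*p,25,25,12,"sh7.png")
E
```

```text
t 12.95 p [451.9 -27.7 165.6] F [-0.1  0.6  1.5] w 14.9 xaxis yaw 89.7 z [ 0. -0. -1.] q [ 0.49  0.3  -0.65  2.12  0.25  0.79 -0.32]
```

View pics/sh7.png

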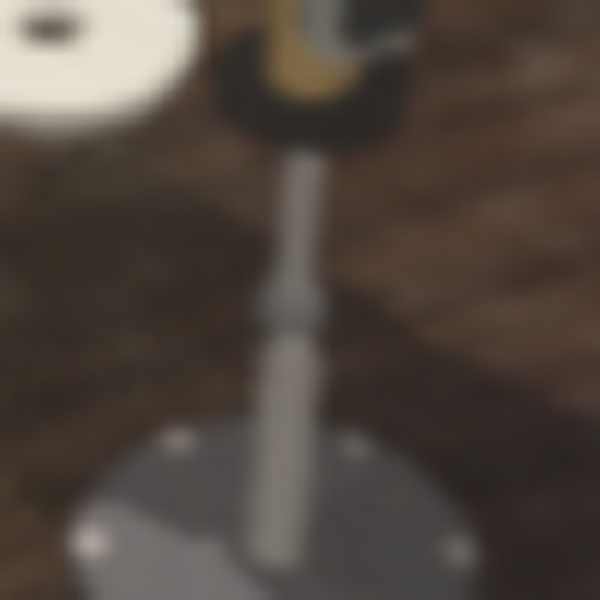

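move_arm --steps '[-1,0,0,-0.1,0,0,0,-1,0,0,0,0,0,0]'

```text
t: 13.2
eef_pos: [0.4522, -0.0276, 0.1652]
tool_rot: [0.0, 0.709, 0.705, 0.0]
contact_force: [-1.8, -0.2, 10.1]
gripper_width: 0.174
```

```bash
python3 st.py
```

```text
t 13.2 p [452.2 -27.6 165.2] F [-1.8 -0.2 10.1] w 14.8 xaxis yaw 89.7 z [ 0.001 -0.    -1.   ] q [ 0.49  0.3  -0.65  2.12  0.26  0.79 -0.33]
```

move_arm --steps '[-1,0,0,2,0,0,0,-1,0,0,2,0,0,0,-1,0.5,2,0,0,0,0,-1,1,3.7,0,0,0,0,-1,1,3.7,0,0,0,0,-1,1,3.7,0,0,0,0,-1,1,3.7,0,0,0,0,-1,1,3.7,0,0,0,0]'

```text
t: 14.0
eef_pos: [0.5068, 0.1787, 0.2042]
tool_rot: [-0.0, 0.709, 0.705, -0.0]
contact_force: [0.3, -0.7, -1.0]
gripper_width: 0.175
```

move_arm --steps '[-1,1,3.7,0,0,0,0,-1,1,3.7,0,0,0,0,-1,1,3.7,0,0,0,0,-1,1,3,0,0,0,0,-1,0,0,0,0,0,0]'

```text
t: 14.5
eef_pos: [0.546, 0.3236, 0.2043]
tool_rot: [-0.002, 0.707, 0.707, 0.001]
contact_force: [-0.8, -0.2, -0.1]
gripper_width: 0.176
```

```bash
python3 st.py
```

```text
t 14.5 p [546.  323.6 204.3] F [-0.8 -0.2 -0.1] w 15.0 xaxis yaw 90.0 z [-0.     0.004 -1.   ] q [-0.14  0.55 -0.69  1.67  0.39  1.06 -0.95]
```

move_arm --steps '[-1,0.2,-0.1,0,0,0,0,-1,0,0,-2.5,0,0,0,-1,0,0,-2.5,0,0,0,-1,0,0,-2.5,0,0,0,-1,0,0,-2,0,0,0,-1,0,0,0,0,0,0]'

```text
t: 15.1
eef_pos: [0.548, 0.3157, 0.1071]
tool_rot: [-0.001, 0.71, 0.705, -0.001]
contact_force: [0.0, 3.5, -2.3]
gripper_width: 0.172
```

```bash
python3 st.py;  python3 - <<'E'
from h import *
S=cam("side")
p=proj(S,[.55,.32,.07]);crop(S,*p,25,25,12,"sh8.png")
E
```

```text
t 15.1 p [548.  315.7 107.1] F [ 0.   3.5 -2.3] w 14.6 xaxis yaw 89.6 z [-0.003 -0.001 -1.   ] q [-0.17  0.66 -0.63  1.74  0.48  0.9  -1.01]
```

View pics/sh8.png

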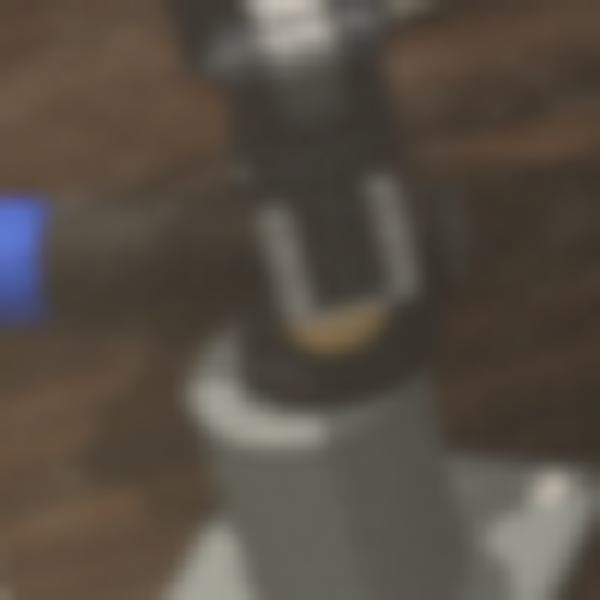

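move_arm --steps '[-1,0,0.6,0,0,0,0,-1,0,0,0,0,0,0]'

```text
t: 15.35
eef_pos: [0.549, 0.3237, 0.1107]
tool_rot: [0.0, 0.709, 0.705, 0.001]
contact_force: [-0.1, -0.1, -0.4]
gripper_width: 0.172
```

```bash
python3 st.py
```

```text
t 15.35 p [549.  323.7 110.7] F [-0.1 -0.1 -0.4] w 14.7 xaxis yaw 89.7 z [ 0.001  0.    -1.   ] q [-0.18  0.66 -0.63  1.73  0.48  0.91 -1.02]
```

move_arm --steps '[-1,-0.1,-0.1,-0.3,0,0,0,-1,0,0,-0.1,0,0,0,-1,0,0,0,0,0,0,-1,0,0,0,0,0,0]'

```text
t: 15.75
eef_pos: [0.5477, 0.3221, 0.1055]
tool_rot: [0.0, 0.709, 0.705, -0.0]
contact_force: [0.1, -0.5, -0.2]
gripper_width: 0.172
```

```bash
python3 st.py
```

```text
t 15.75 p [547.7 322.1 105.5] F [ 0.1 -0.5 -0.2] w 14.6 xaxis yaw 89.6 z [ 0. -0. -1.] q [-0.18  0.66 -0.63  1.74  0.48  0.9  -1.02]
```

move_arm --steps '[-1,0,0,-0.1,0,0,0,-1,0,0,-0.05,0,0,0,-1,0,0,0,0,0,0,0,0,0,0,0,0,0,0,0,0,0,0,0,0,1,0,0,0,0,0,0,1,0,0,0,0,0,0,1,0,0,0,0,0,0]'

```text
t: 16.55
eef_pos: [0.5476, 0.3223, 0.1038]
tool_rot: [-0.0, 0.709, 0.705, -0.0]
contact_force: [0.1, 0.6, -0.3]
gripper_width: 0.977
```

move_arm --steps '[1,0,0,2,0,0,0,1,0,0,3,0,0,0,1,0,0,3,0,0,0,1,0,0,0,0,0,0]'

```text
t: 16.95
eef_pos: [0.5494, 0.3243, 0.1884]
tool_rot: [0.001, 0.709, 0.705, 0.004]
contact_force: [1.6, 0.3, -0.1]
gripper_width: 0.997
```

```bash
python3 st.py;  python3 - <<'E'
from h import *
S=cam("side")
p=proj(S,[.55,.32,.07]);crop(S,*p,35,35,8,"sh9.png")
E
```

```text
t 16.95 p [549.4 324.3 188.4] F [ 1.6  0.3 -0.1] w 84.8 xaxis yaw 89.7 z [ 0.006  0.004 -1.   ] q [-0.15  0.57 -0.68  1.68  0.41  1.03 -0.97]
```

View pics/sh9.png

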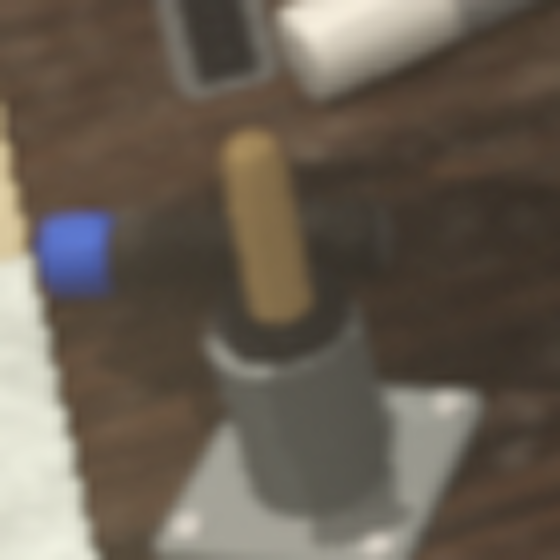

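move_arm --steps '[1,0.8,-4,0,0,0,0,1,0.8,-4,0,0,0,0,1,0.8,-4,0,0,0,0,1,0.8,-4,0,0,0,0,1,0.8,-4,0,0,0,0,1,0.8,-4,-1,0,0,0,1,0.8,-4,-1,0,0,0,1,0.8,-4,-1,0,0,0]'

```text
t: 17.8
eef_pos: [0.6111, 0.0004, 0.1524]
tool_rot: [-0.0, 0.709, 0.705, -0.001]
contact_force: [0.2, -0.2, -0.2]
gripper_width: 0.999
```

move_arm --steps '[1,0.8,-4,-1,0,0,0,1,0.7,-4,-1,0,0,0,1,0,0,0,0,0,0,1,0,0,0,0,0,0]'

```text
t: 18.2
eef_pos: [0.6257, -0.079, 0.1323]
tool_rot: [-0.001, 0.71, 0.704, -0.001]
contact_force: [0.5, 0.5, 0.1]
gripper_width: 1.002
```

```bash
python3 st.py;  python3 - <<'E'
from h import *
S=cam("side")
p=proj(S,[.628,-.07,.04]);crop(S,*p,40,40,7,"sh10.png")
E
```

```text
t 18.2 p [625.7 -79.  132.3] F [0.5 0.5 0.1] w 85.2 xaxis yaw 89.5 z [-0.003  0.    -1.   ] q [ 0.46  0.61 -0.6   1.74  0.42  0.93 -0.32]
```

View pics/sh10.png

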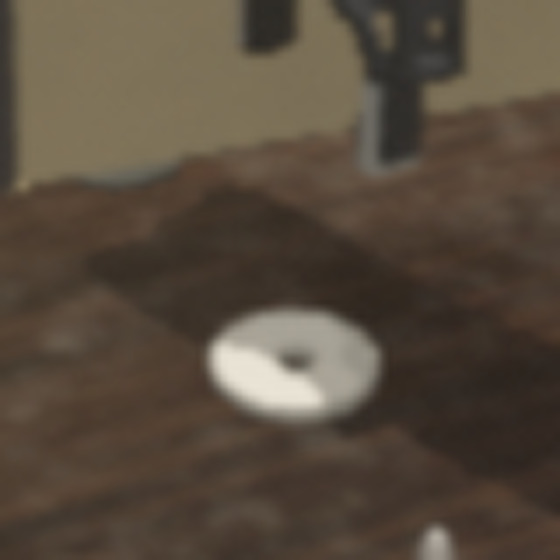

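move_arm --steps '[1,0.1,0.2,-3,0,0,0,1,0,0,-3,0,0,0,1,0,0,-2,0,0,0,1,0,0,-1.5,0,0,0,1,0,0,0,0,0,0,1,0,0,0,0,0,0]'

```text
t: 18.85
eef_pos: [0.6281, -0.0746, 0.0395]
tool_rot: [0.0, 0.709, 0.705, 0.0]
contact_force: [-0.5, 0.2, 0.3]
gripper_width: 1.0
```

```bash
python3 st.py
```

```text
t 18.85 p [628.1 -74.6  39.5] F [-0.5  0.2  0.3] w 85.0 xaxis yaw 89.7 z [ 0.001  0.    -1.   ] q [ 0.4   0.73 -0.54  1.77  0.51  0.78 -0.39]
```

move_arm --steps '[1,0,0,-1.2,0,0,0,1,0,0,-0.6,0,0,0,1,0,0,0,0,0,0,-1,0,0,0,0,0,0,-1,0,0,0,0,0,0,-1,0,0,0,0,0,0,-1,0,0,0,0,0,0]' --newtons 40

```text
t: 19.55
eef_pos: [0.628, -0.0757, 0.022]
tool_rot: [0.0, 0.709, 0.705, 0.0]
contact_force: [-2.1, -0.5, 5.6]
gripper_width: 0.72
```

```bash
python3 st.py
python3 - <<'E'
from h import *
S=cam("side")
p=proj(S,[.628,-.07,.02]);crop(S,*p,30,30,9,"sh11.png")
E
```

```text
t 19.55 p [628.  -75.7  22. ] F [-2.1 -0.5  5.6] w 61.2 xaxis yaw 89.7 z [ 0.001 -0.    -1.   ] q [ 0.4   0.76 -0.52  1.78  0.53  0.75 -0.41]
```

View pics/sh11.png

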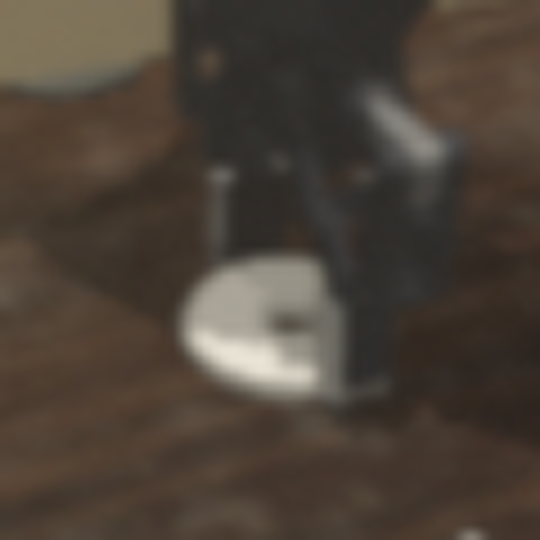

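move_arm --steps '[-1,0,0,2,0,0,0,-1,0,0,4,0,0,0,-1,0,0,4,0,0,0,-1,-2.9,0.8,0,0,0,0,-1,-2.9,0.8,0,0,0,0,-1,-2.9,0.8,0,0,0,0,-1,-2.9,0.8,0,0,0,0,-1,-2.9,0.8,0,0,0,0]'

```text
t: 20.4
eef_pos: [0.4815, -0.0354, 0.1212]
tool_rot: [0.0, 0.709, 0.705, 0.0]
contact_force: [0.1, 0.7, -1.6]
gripper_width: 0.718
```

move_arm --steps '[-1,-2.9,0.8,0,0,0,0,-1,0,0,0,0,0,0,-1,0,0,0,0,0,0,-1,0,0,0,0,0,0]'

```text
t: 20.8
eef_pos: [0.4549, -0.0279, 0.1214]
tool_rot: [0.001, 0.709, 0.705, 0.001]
contact_force: [0.7, -0.4, -1.0]
gripper_width: 0.713
```

```bash
python3 st.py
python3 - <<'E'
from h import *
S=cam("side")
p=proj(S,[.4515,-.028,.07]);crop(S,*p,30,30,9,"sh12.png");print(p-30)
E
```

```text
t 20.8 p [454.9 -27.9 121.4] F [ 0.7 -0.4 -1. ] w 60.6 xaxis yaw 89.6 z [ 0.002  0.    -1.   ] q [ 0.5   0.39 -0.67  2.15  0.37  0.71 -0.43]
[344.32791199 191.67231903]
```

View pics/sh12.png

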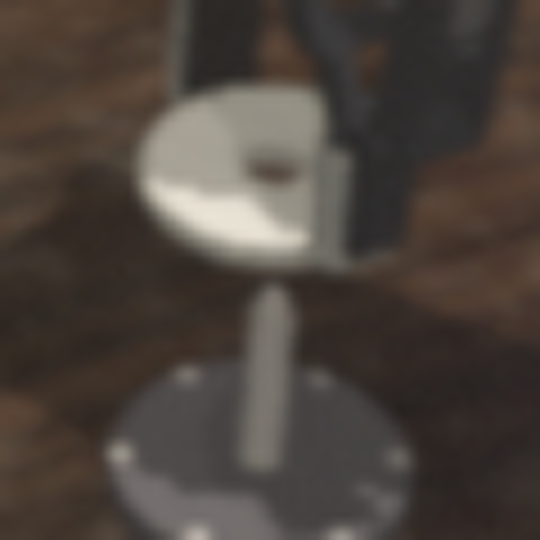

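```bash
cat >> h.py <<'E'
OFF=np.array([-.38,.3])
def overlay(c,circs,ctr,half,s,name,off=OFF):
    p=np.floor(proj(c,ctr)-half).astype(int)
    im=c["pixels"][p[1]:p[1]+2*half,p[0]:p[0]+2*half,::-1]
    im=cv2.resize(im,None,fx=s,fy=s,interpolation=cv2.INTER_CUBIC)
    for (x,y,z,r,col) in circs:
        a=np.linspace(0,2*np.pi,60)
        q=np.array([proj(c,[x+r*np.cos(t),y+r*np.sin(t),z]) for t in a])+off
        q=((q-p+.5)*s-.5)
        cv2.polylines(im,[np.round(q*8).astype(int)],True,col,1,cv2.LINE_AA,3)
    cv2.imwrite("pics/"+name,im)
E
python3 - <<'E'
from h import *
S=cam("side"); o=status.get_obs()["eef_pos"]
x,y=o[0],o[1]; zb=o[2]-.0215
overlay(S,[(x,y+.001,zb+.008,.032,(0,0,255)),(x,y+.001,zb+.008,.008,(0,0,255)),(.4515,-.028,.012,.039,(0,255,0)),(.4515,-.028,.012,.005,(0,255,0)),(.4515,-.028,.060,.005,(0,255,0)),(.4515,-.028,.068,.002,(0,255,0))],[.4515,-.028,.07],30,10,"ov1.png")
E
```

```text
(no output)
```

View pics/ov1.png

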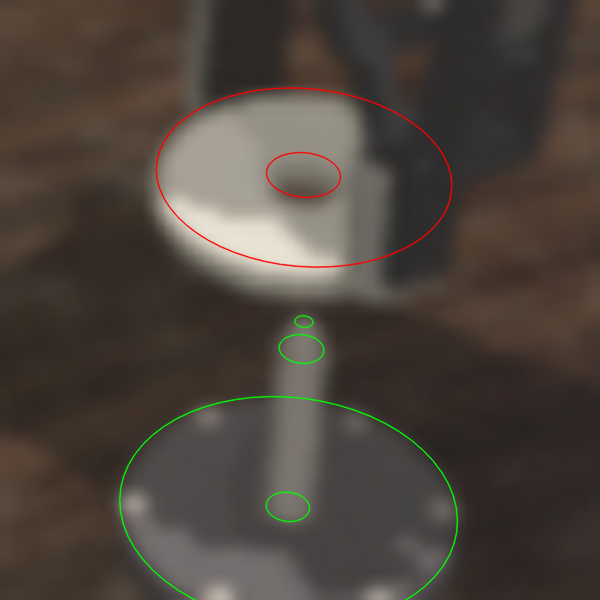

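move_arm --steps '[-1,-0.35,-0.1,0,0,0,0,-1,0,0,-1.5,0,0,0,-1,0,0,-1.5,0,0,0,-1,0,0,0,0,0,0,-1,0,0,0,0,0,0]'

```text
t: 21.4
eef_pos: [0.4501, -0.0286, 0.0909]
tool_rot: [-0.0, 0.709, 0.705, -0.0]
contact_force: [0.0, -0.0, -1.1]
gripper_width: 0.716
```

```bash
python3 st.py
python3 - <<'E'
from h import *
S=cam("side"); o=status.get_obs()["eef_pos"]
x,y=o[0],o[1]; zb=o[2]-.0215
overlay(S,[(x,y+.001,zb+.008,.032,(0,0,255)),(x,y+.001,zb+.008,.008,(0,0,255)),(.4515,-.028,.012,.005,(0,255,0)),(.4515,-.028,.060,.005,(0,255,0)),(.4515,-.028,.068,.002,(0,255,0))],[.4515,-.028,.07],30,10,"ov2.png")
E
```

```text
t 21.4 p [450.1 -28.6  90.9] F [ 0.  -0.  -1.1] w 60.8 xaxis yaw 89.7 z [-0.001  0.    -1.   ] q [ 0.46  0.44 -0.64  2.18  0.43  0.65 -0.48]
```

View pics/ov2.png

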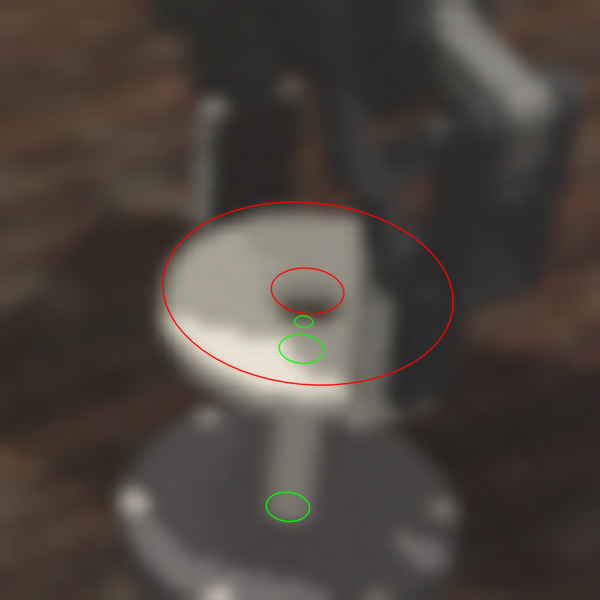

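move_arm --steps '[-1,0.1,0,-1,0,0,0,-1,0,0,-1,0,0,0,-1,0,0,0,0,0,0]'

```text
t: 21.75
eef_pos: [0.4503, -0.0288, 0.0697]
tool_rot: [-0.001, 0.709, 0.705, -0.001]
contact_force: [-1.2, -0.4, -0.3]
gripper_width: 0.718
```

move_arm --steps '[-1,0,0,-1,0,0,0,-1,0,0,-1,0,0,0,-1,0,0,-1,0,0,0,-1,0,0,0,0,0,0,-1,0,0,0,0,0,0]'

```text
t: 22.25
eef_pos: [0.4509, -0.0285, 0.0406]
tool_rot: [-0.0, 0.709, 0.705, -0.0]
contact_force: [-0.1, 0.5, -0.8]
gripper_width: 0.717
```

```bash
python3 st.py
```

```text
t 22.25 p [450.9 -28.5  40.6] F [-0.1  0.5 -0.8] w 61.0 xaxis yaw 89.7 z [-0.001  0.    -1.   ] q [ 0.39  0.53 -0.56  2.2   0.54  0.55 -0.58]
```

move_arm --steps '[-1,0,0,-0.5,0,0,0,-1,0,0,-0.1,0,0,0,-1,0,0,0,0,0,0]'

```text
t: 22.55
eef_pos: [0.4512, -0.0287, 0.0349]
tool_rot: [0.0, 0.709, 0.705, -0.0]
contact_force: [0.2, 0.7, -1.8]
gripper_width: 0.72
```

move_arm --steps '[1,0,0,0,0,0,0,1,0,0,0,0,0,0,1,0,0,0,0,0,0]'

```text
t: 22.85
eef_pos: [0.4513, -0.0287, 0.0351]
tool_rot: [0.0, 0.709, 0.705, 0.0]
contact_force: [0.3, -0.4, 0.2]
gripper_width: 1.001
```

move_arm --steps '[1,0,0,2,0,0,0,1,0,0,4,0,0,0,1,0,0,4,0,0,0,1,0,0,0,0,0,0]'

```text
t: 23.25
eef_pos: [0.4542, -0.0284, 0.1393]
tool_rot: [0.003, 0.709, 0.705, 0.003]
contact_force: [1.3, 1.0, -0.2]
gripper_width: 0.995
```

```bash
python3 st.py
python3 - <<'E'
from h import *
S=cam("side")
overlay(S,[],[.4515,-.028,.03],30,10,"ov3.png")
overlay(S,[],[.53,-.1,.03],95,4,"ov3b.png")
E
```

```text
t 23.25 p [454.2 -28.4 139.3] F [ 1.3  1.  -0.2] w 84.6 xaxis yaw 89.6 z [ 0.008 -0.001 -1.   ] q [ 0.52  0.36 -0.7   2.14  0.35  0.74 -0.41]
```

View pics/ov3.png

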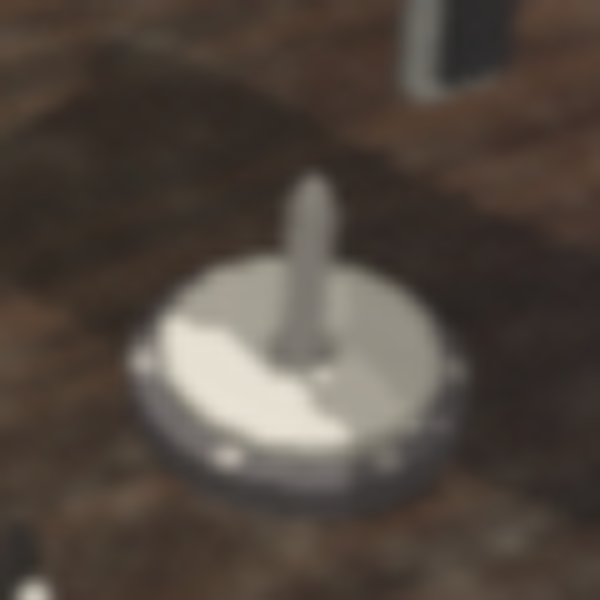

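View pics/ov3b.png

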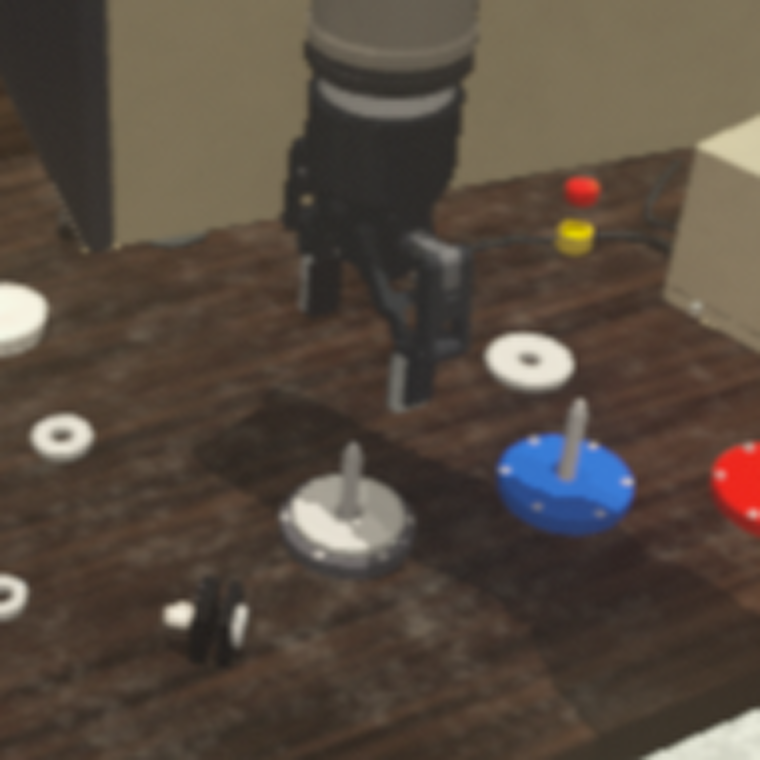

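move_arm --steps '[1,1.7,-3.86,0,0,0,0,1,1.7,-3.86,0,0,0,0,1,1.7,-3.86,0,0,0,0,1,1.7,-3.86,0,0,0,0,1,1.7,-3.86,-1,0,0,0,1,0,0,-1,0,0,0,1,0,0,0,0,0,0,1,0,0,0,0,0,0]'

```text
t: 24.1
eef_pos: [0.5353, -0.2201, 0.1139]
tool_rot: [-0.001, 0.709, 0.706, -0.0]
contact_force: [-0.3, 0.8, 0.6]
gripper_width: 1.004
```

```bash
python3 st.py
python3 - <<'E'
from h import *
S=cam("side")
overlay(S,[(.5387,-.2209,.008,.0275,(0,0,255)),(.5387,-.2209,.008,.008,(0,0,255))],[.5387,-.22,.03],30,10,"ov4.png")
E
```

```text
t 24.1 p [ 535.3 -220.1  113.9] F [-0.3  0.8  0.6] w 85.3 xaxis yaw 89.8 z [-0.002  0.001 -1.   ] q [ 0.73  0.56 -0.59  1.87  0.41  0.83 -0.08]
```

View pics/ov4.png

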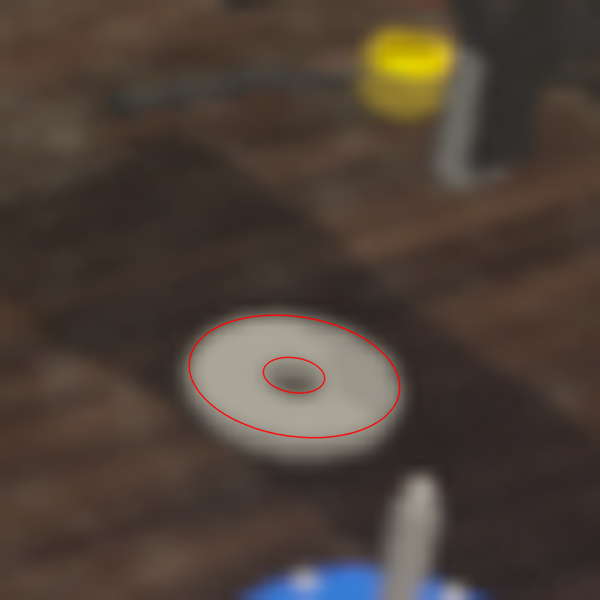

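move_arm --steps '[1,0.2,-0.1,-3,0,0,0,1,0,0,-3,0,0,0,1,0,0,-1.5,0,0,0,1,0,0,-0.5,0,0,0,1,0,0,0,0,0,0,1,0,0,0,0,0,0]'

```text
t: 24.75
eef_pos: [0.5391, -0.2226, 0.0361]
tool_rot: [0.001, 0.709, 0.705, 0.0]
contact_force: [-1.1, 0.6, 0.3]
gripper_width: 0.995
```

```bash
python3 st.py
```

```text
t 24.75 p [ 539.1 -222.6   36.1] F [-1.1  0.6  0.3] w 84.6 xaxis yaw 89.7 z [ 0.002 -0.001 -1.   ] q [ 0.68  0.68 -0.52  1.9   0.51  0.7  -0.15]
```

move_arm --steps '[1,0,0.1,-0.8,0,0,0,1,0,0,-0.4,0,0,0,1,0,0,0,0,0,0,-1,0,0,0,0,0,0,-1,0,0,0,0,0,0,-1,0,0,0,0,0,0,-1,0,0,0,0,0,0,-1,0,0,0,0,0,0]'

```text
t: 25.55
eef_pos: [0.5384, -0.2217, 0.0236]
tool_rot: [0.0, 0.709, 0.705, 0.0]
contact_force: [-1.1, 1.0, 5.9]
gripper_width: 0.607
```

```bash
python3 st.py
```

```text
t 25.55 p [ 538.4 -221.7   23.6] F [-1.1  1.   5.9] w 51.6 xaxis yaw 89.7 z [ 0. -0. -1.] q [ 0.67  0.69 -0.51  1.9   0.52  0.68 -0.16]
```

move_arm --steps '[-1,0,0,2,0,0,0,-1,0,0,4,0,0,0,-1,0,0,4,0,0,0,-1,-1.74,3.86,0,0,0,0,-1,-1.74,3.86,0,0,0,0,-1,-1.74,3.86,0,0,0,0,-1,-1.74,3.86,0,0,0,0,-1,-1.74,3.86,0,0,0,0]'

```text
t: 26.35
eef_pos: [0.4503, -0.0274, 0.1231]
tool_rot: [0.0, 0.709, 0.705, 0.0]
contact_force: [1.5, 1.1, -0.5]
gripper_width: 0.609
```

move_arm --steps '[-1,0,0,0,0,0,0,-1,0,0,0,0,0,0]'

```text
t: 26.55
eef_pos: [0.451, -0.0281, 0.1232]
tool_rot: [0.0, 0.708, 0.706, -0.0]
contact_force: [0.6, -0.9, -0.9]
gripper_width: 0.61
```

```bash
cat > chk.py <<'E'
# args: name, radius, grasp z offset, y offset of ring
from h import *
import sys
nm,r,dz,dy=sys.argv[1],*map(float,sys.argv[2:5])
S=cam("side"); o=status.get_obs()["eef_pos"]
x,y=o[0],o[1]; zb=o[2]-dz
overlay(S,[(x,y+dy,zb+.008,r,(0,0,255)),(x,y+dy,zb+.008,.008,(0,0,255)),(.4515,-.028,.060,.005,(0,255,0)),(.4515,-.028,.068,.002,(0,255,0))],[.4515,-.028,.07],30,10,nm)
E
python3 st.py; python3 chk.py ov5.png .0275 .0236 .0008
```

```text
t 26.55 p [451.  -28.1 123.2] F [ 0.6 -0.9 -0.9] w 51.8 xaxis yaw 89.8 z [ 0. -0. -1.] q [ 0.5   0.39 -0.68  2.15  0.37  0.72 -0.43]
```

View pics/ov5.png

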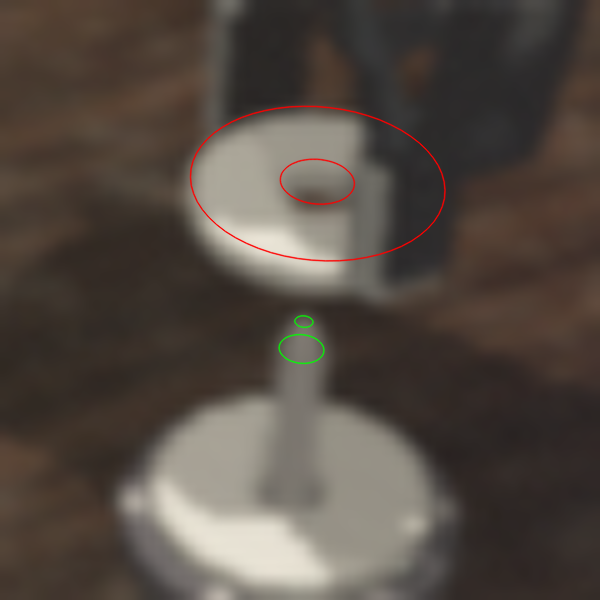

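move_arm --steps '[-1,0.05,-0.07,-1.5,0,0,0,-1,0,0,-1.5,0,0,0,-1,0,0,0,0,0,0,-1,0,0,-1,0,0,0,-1,0,0,-1,0,0,0,-1,0,0,-1,0,0,0,-1,0,0,0,0,0,0,-1,0,0,0,0,0,0]'

```text
t: 27.4
eef_pos: [0.4515, -0.0292, 0.0627]
tool_rot: [-0.0, 0.709, 0.705, -0.0]
contact_force: [0.4, 0.2, -0.3]
gripper_width: 0.609
```

```bash
python3 st.py
```

```text
t 27.4 p [451.5 -29.2  62.7] F [ 0.4  0.2 -0.3] w 51.7 xaxis yaw 89.7 z [-0.001  0.    -1.   ] q [ 0.43  0.49 -0.6   2.19  0.49  0.59 -0.54]
```

move_arm --steps '[-1,0,0,-1,0,0,0,-1,0,0,-0.8,0,0,0,-1,0,0,0,0,0,0,-1,0,0,0,0,0,0]'

```text
t: 27.8
eef_pos: [0.4514, -0.0293, 0.0446]
tool_rot: [-0.0, 0.709, 0.705, -0.0]
contact_force: [-0.8, -0.2, -0.2]
gripper_width: 0.608
```

move_arm --steps '[1,0,0,0,0,0,0,1,0,0,0,0,0,0,1,0,0,0,0,0,0]'

```text
t: 28.1
eef_pos: [0.4518, -0.0294, 0.0451]
tool_rot: [0.0, 0.709, 0.705, 0.0]
contact_force: [-0.2, -0.0, -0.0]
gripper_width: 0.996
```

move_arm --steps '[1,0,0,2,0,0,0,1,0,0,4,0,0,0,1,0,0,3,0,0,0,1,0,0,0,0,0,0,1,0,0,0,0,0,0]'

```text
t: 28.6
eef_pos: [0.452, -0.0297, 0.1354]
tool_rot: [0.001, 0.709, 0.705, 0.0]
contact_force: [0.3, 0.3, -0.6]
gripper_width: 1.0
```

```bash
python3 st.py
python3 - <<'E'
from h import *
S=cam("side")
overlay(S,[(.4515,-.028,.028,.0275,(0,0,255))],[.4515,-.028,.03],30,10,"ov6.png")
overlay(S,[(.6311,.0579,.008,.0185,(0,0,255)),(.4861,.1744,.008,.014,(0,0,255)),(.607,.189,.008,.018,(0,0,255))],[.55,.1,.02],75,5,"ov6b.png")
E
```

```text
t 28.6 p [452.  -29.7 135.4] F [ 0.3  0.3 -0.6] w 85.0 xaxis yaw 89.6 z [ 0.002 -0.001 -1.   ] q [ 0.53  0.37 -0.7   2.14  0.35  0.74 -0.41]
```

View pics/ov6.png

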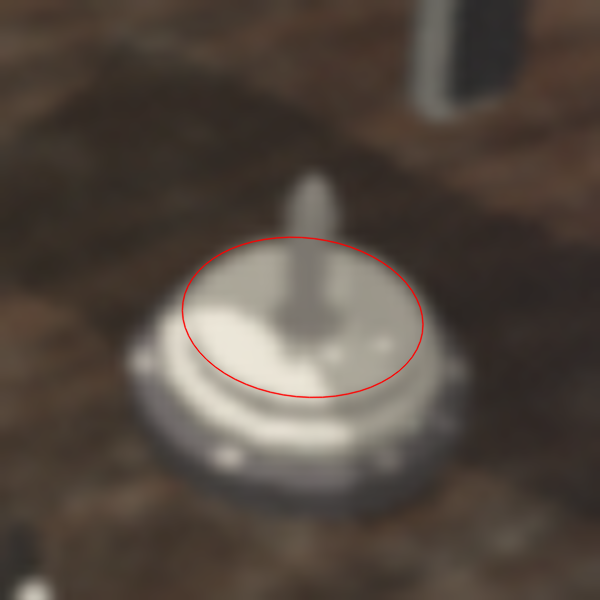

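View pics/ov6b.png

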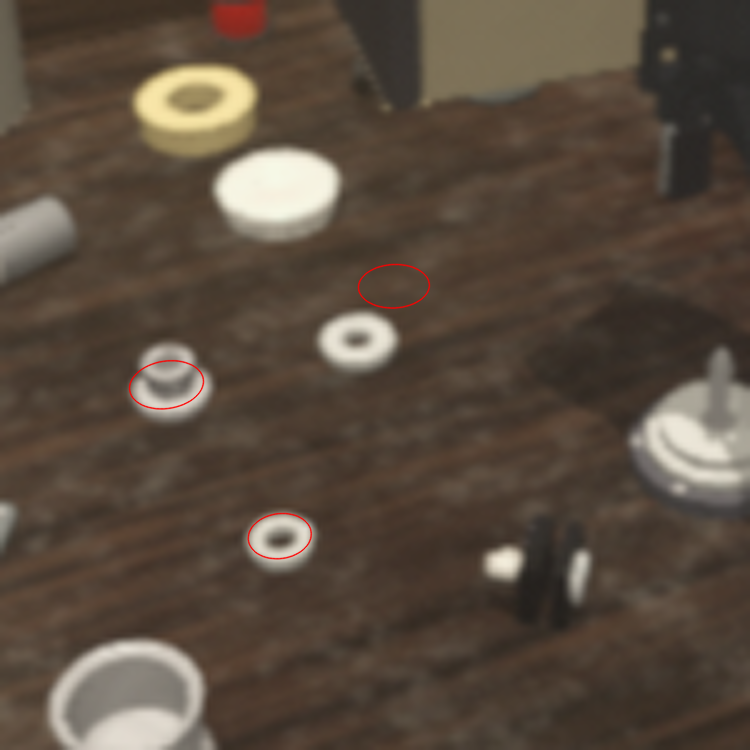

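Run:
```python
from h import *
S=cam("side"); T=cam("top")
u,v=np.floor(proj(S,[.55,.1,.02])-75)+np.array([358,335])/5
g=ray(S,*(np.array([u,v])-OFF),.008); print(g)
p,r=fitring(T,g[:2],.037); print((p*1000).round(1)[:4],r)
p,r=fitring(T,(.4861,.1744),.028); print((p*1000).round(1)[:4],r)
d=p
p,_=fitring(T,g[:2],.037); D=p
# collar fit: flange disc
c,r=fitring(T,(.607,.189),.036,hole=0.006); print((c*1000).round(1)[:4],r)
overlay(S,[(D[0],D[1],.008,.0185,(0,0,255)),(c[0],c[1],.008,.018,(0,0,255)),(c[0],c[1],.024,.012,(0,255,0)),(c[0],c[1],.024,.008,(0,255,0))],[.58,.13,.02],40,10,"ov7.png")
overlay(T,[(D[0],D[1],.008,.0185,(0,0,255)),(c[0],c[1],.008,.018,(0,0,255)),(c[0],c[1],.024,.012,(0,255,0)),(c[0],c[1],.024,.008,(0,255,0))],[.58,.13,.02],30,10,"ov7t.png",off=np.zeros(2))
```

```text
[0.59936686 0.08961432 0.008     ]
[601.   90.9  19.4   6.5] 9.846621025137905
[486.1 174.4  14.9   6.6] 9.287836675052406
[605.5 187.7  18.8   6.5] 20.192722897951175
```

View pics/ov7.png

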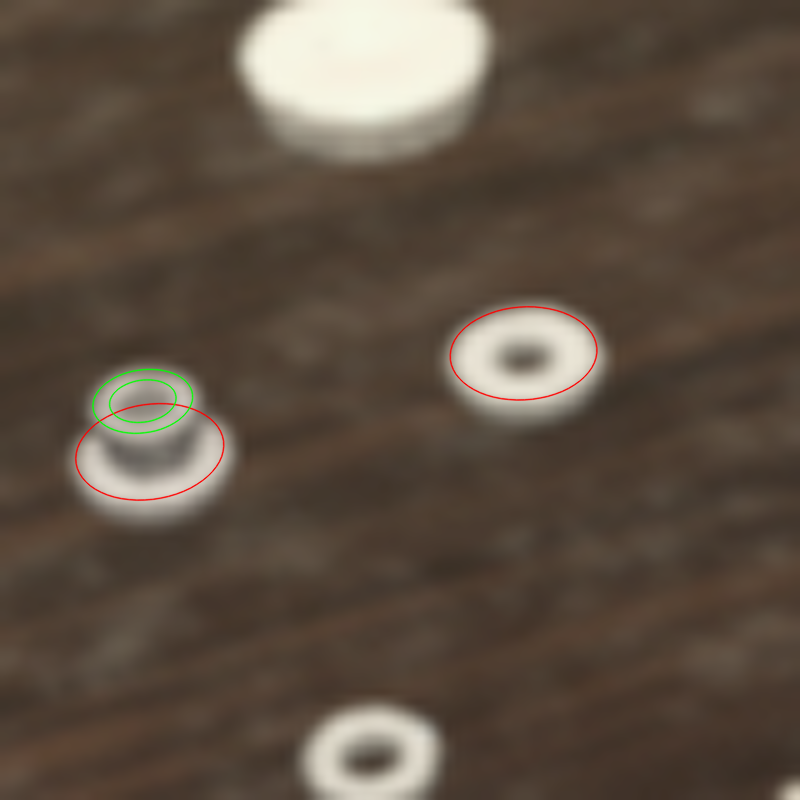

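View pics/ov7t.png

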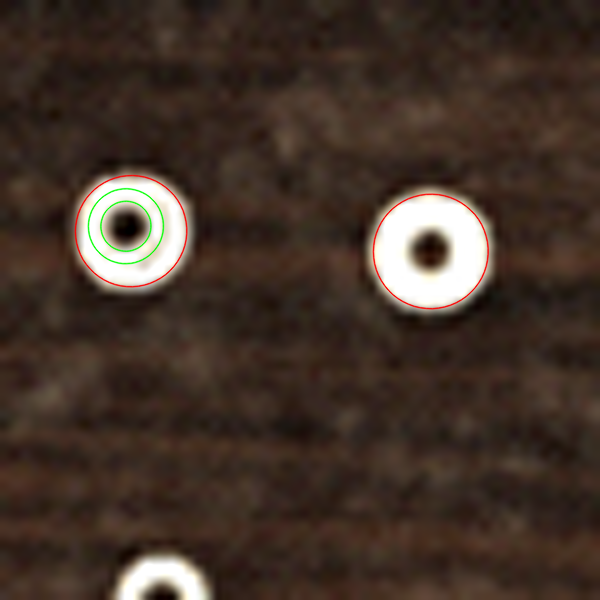

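move_arm --steps '[1,2.98,2.42,0,0,0,0,1,2.98,2.42,0,0,0,0,1,2.98,2.42,0,0,0,0,1,2.98,2.42,0,0,0,0,1,2.98,2.42,-2,0,0,0,1,0,0,-3,0,0,0,1,0,0,0,0,0,0,1,0,0,0,0,0,0]'

```text
t: 29.55
eef_pos: [0.5992, 0.0912, 0.0836]
tool_rot: [-0.001, 0.709, 0.705, -0.002]
contact_force: [-0.4, 0.1, 0.3]
gripper_width: 1.0
```

```bash
python3 st.py
```

```text
t 29.55 p [599.2  91.2  83.6] F [-0.4  0.1  0.3] w 85.0 xaxis yaw 89.7 z [-0.004 -0.001 -1.   ] q [ 0.2   0.65 -0.61  1.82  0.49  0.83 -0.67]
```

move_arm --steps '[1,0.1,0,-2.5,0,0,0,1,0,0,-1.5,0,0,0,1,0,0,-0.5,0,0,0,1,0,0,0,0,0,0,1,0,0,0,0,0,0]'

```text
t: 30.05
eef_pos: [0.6021, 0.0916, 0.0408]
tool_rot: [0.0, 0.709, 0.705, 0.0]
contact_force: [0.4, -0.4, 0.2]
gripper_width: 1.0
```

```bash
python3 st.py
```

```text
t 30.05 p [602.1  91.6  40.8] F [ 0.4 -0.4  0.2] w 85.0 xaxis yaw 89.7 z [ 0.001  0.    -1.   ] q [ 0.17  0.71 -0.57  1.83  0.54  0.76 -0.71]
```

move_arm --steps '[1,-0.1,-0.06,-0.9,0,0,0,1,0,0,-0.5,0,0,0,1,0,0,0,0,0,0,-1,0,0,0,0,0,0,-1,0,0,0,0,0,0,-1,0,0,0,0,0,0,-1,0,0,0,0,0,0,-1,0,0,0,0,0,0]'

```text
t: 30.85
eef_pos: [0.6009, 0.0912, 0.0266]
tool_rot: [0.0, 0.709, 0.705, 0.0]
contact_force: [-1.2, -0.7, 4.5]
gripper_width: 0.402
```

```bash
python3 st.py
```

```text
t 30.85 p [600.9  91.2  26.6] F [-1.2 -0.7  4.5] w 34.2 xaxis yaw 89.7 z [ 0.001 -0.    -1.   ] q [ 0.16  0.73 -0.56  1.84  0.56  0.73 -0.72]
```

move_arm --steps '[-1,0,0,2,0,0,0,-1,0,0,4,0,0,0,-1,0,0,4,0,0,0,-1,-2.99,-2.39,0,0,0,0,-1,-2.99,-2.39,0,0,0,0,-1,-2.99,-2.39,0,0,0,0,-1,-2.99,-2.39,0,0,0,0,-1,-2.99,-2.39,0,0,0,0]'

```text
t: 31.65
eef_pos: [0.4498, -0.0294, 0.1259]
tool_rot: [0.0, 0.709, 0.705, -0.0]
contact_force: [0.7, -1.1, -0.8]
gripper_width: 0.402
```

move_arm --steps '[-1,0,0,0,0,0,0,-1,0,0,0,0,0,0]'

```text
t: 31.85
eef_pos: [0.4509, -0.0291, 0.1262]
tool_rot: [0.0, 0.71, 0.704, -0.0]
contact_force: [1.8, 0.5, -1.2]
gripper_width: 0.4
```

```bash
python3 st.py; python3 chk.py ov8.png .0185 .0266 -.0003
```

```text
t 31.85 p [450.9 -29.1 126.2] F [ 1.8  0.5 -1.2] w 34.0 xaxis yaw 89.6 z [ 0.001 -0.001 -1.   ] q [ 0.52  0.38 -0.7   2.15  0.38  0.73 -0.43]
```

View pics/ov8.png

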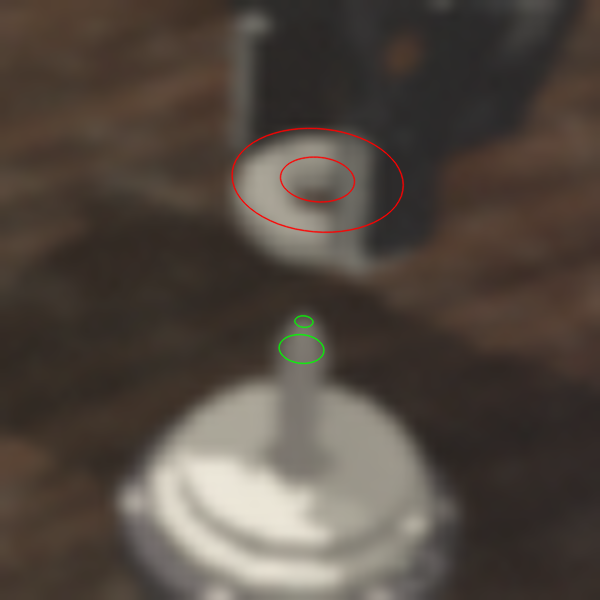

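move_arm --steps '[-1,0.05,0.08,-1.5,0,0,0,-1,0,0,-1.5,0,0,0,-1,0,0,0,0,0,0,-1,0,0,-1,0,0,0,-1,0,0,-1,0,0,0,-1,0,0,-1,0,0,0,-1,0,0,0,0,0,0,-1,0,0,0,0,0,0]'

```text
t: 32.7
eef_pos: [0.4515, -0.0275, 0.0657]
tool_rot: [-0.0, 0.709, 0.705, -0.0]
contact_force: [0.0, 0.6, -0.6]
gripper_width: 0.409
```

```bash
python3 st.py
```

```text
t 32.7 p [451.5 -27.5  65.7] F [ 0.   0.6 -0.6] w 34.7 xaxis yaw 89.7 z [-0.001  0.    -1.   ] q [ 0.44  0.49 -0.62  2.19  0.5   0.61 -0.55]
```

move_arm --steps '[-1,0,0,-0.6,0,0,0,-1,0,0,-0.45,0,0,0,-1,0,0,0,0,0,0,-1,0,0,0,0,0,0,0.3,0,0,0,0,0,0,1,0,0,0,0,0,0,1,0,0,0,0,0,0,1,0,0,0,0,0,0]'

```text
t: 33.5
eef_pos: [0.4518, -0.0277, 0.0555]
tool_rot: [0.0, 0.709, 0.705, 0.0]
contact_force: [-0.2, 0.7, 0.1]
gripper_width: 1.002
```

move_arm --steps '[1,0,0,2,0,0,0,1,0,0,4,0,0,0,1,0,0,2,0,0,0,1,0,0,0,0,0,0,1,0,0,0,0,0,0]'

```text
t: 34.0
eef_pos: [0.4517, -0.028, 0.1354]
tool_rot: [0.0, 0.709, 0.705, 0.0]
contact_force: [-0.8, 0.5, 0.1]
gripper_width: 1.001
```

```bash
python3 st.py
python3 - <<'E'
from h import *
S=cam("side")
overlay(S,[(.4515,-.028,.036,.0185,(0,0,255))],[.4515,-.028,.03],30,10,"ov9.png")
overlay(S,[(.4861,.1744,.008,.014,(0,0,255)),(.6055,.1878,.008,.018,(0,0,255))],[.55,.13,.02],60,6,"ov9b.png")
E
```

```text
t 34.0 p [451.7 -28.  135.4] F [-0.8  0.5  0.1] w 85.0 xaxis yaw 89.6 z [ 0.001 -0.001 -1.   ] q [ 0.54  0.37 -0.72  2.14  0.36  0.75 -0.42]
```

View pics/ov9.png

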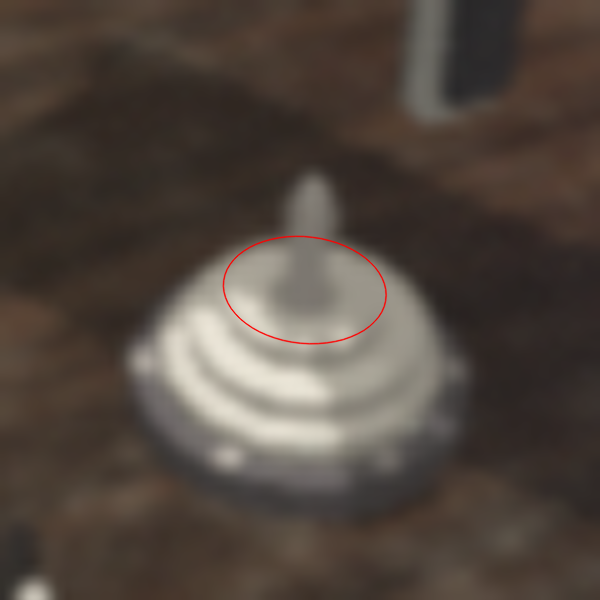

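View pics/ov9b.png

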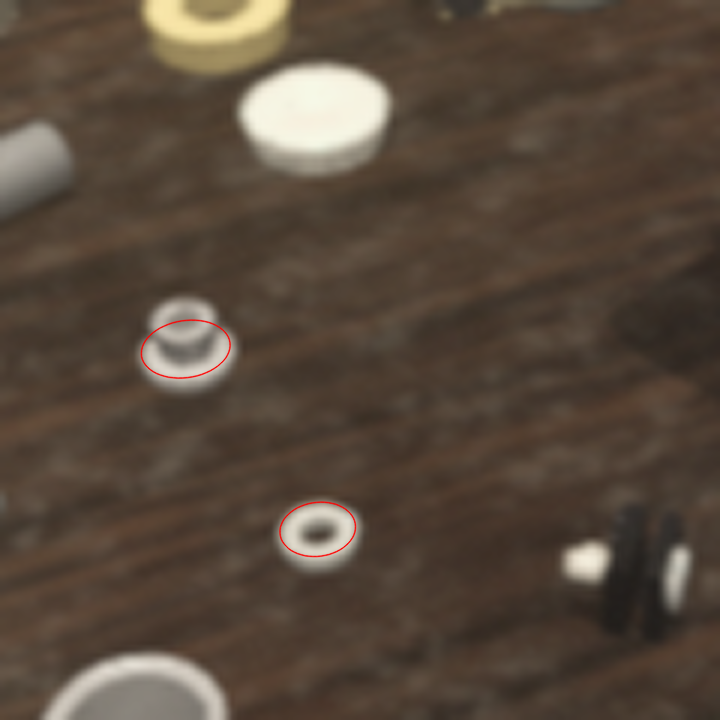

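move_arm --steps '[1,0.69,4.05,0,0,0,0,1,0.69,4.05,0,0,0,0,1,0.69,4.05,0,0,0,0,1,0.69,4.05,0,0,0,0,1,0.69,4.05,-2,0,0,0,1,0,0,-3,0,0,0,1,0,0,-3,0,0,0,1,0,0,0,0,0,0]'

```text
t: 34.85
eef_pos: [0.4826, 0.1737, 0.0509]
tool_rot: [-0.002, 0.709, 0.706, -0.004]
contact_force: [-1.0, -0.6, 0.4]
gripper_width: 0.999
```

move_arm --steps '[1,0,0,0,0,0,0,1,0,0,0,0,0,0]'

```text
t: 35.05
eef_pos: [0.4867, 0.175, 0.0563]
tool_rot: [0.0, 0.709, 0.705, 0.001]
contact_force: [-0.3, 0.9, 0.4]
gripper_width: 1.003
```

```bash
python3 st.py
```

```text
t 35.05 p [486.7 175.   56.3] F [-0.3  0.9  0.4] w 85.2 xaxis yaw 89.6 z [ 0.001  0.    -1.   ] q [ 0.04  0.59 -0.63  2.04  0.55  0.68 -0.96]
```

move_arm --steps '[1,0,-0.05,-1.8,0,0,0,1,0,0,-1.1,0,0,0,1,0,0,0,0,0,0,1,0,0,0,0,0,0]'

```text
t: 35.45
eef_pos: [0.4864, 0.1744, 0.027]
tool_rot: [0.0, 0.709, 0.705, 0.0]
contact_force: [-0.2, 0.2, 0.8]
gripper_width: 1.001
```

move_arm --steps '[-1,0,0,0,0,0,0,-1,0,0,0,0,0,0,-1,0,0,0,0,0,0,-1,0,0,0,0,0,0,-1,0,0,0,0,0,0,-1,0,0,0,0,0,0]'

```text
t: 36.05
eef_pos: [0.4863, 0.1744, 0.0269]
tool_rot: [0.0, 0.709, 0.705, 0.0]
contact_force: [-1.5, -0.8, 5.5]
gripper_width: 0.287
```

```bash
python3 st.py
```

```text
t 36.05 p [486.3 174.4  26.9] F [-1.5 -0.8  5.5] w 24.4 xaxis yaw 89.7 z [ 0. -0. -1.] q [ 0.    0.64 -0.59  2.05  0.6   0.63 -1.01]
```

move_arm --steps '[-1,0,0,2,0,0,0,-1,0,0,4,0,0,0,-1,0,0,4,0,0,0,-1,-0.69,-4.05,0,0,0,0,-1,-0.69,-4.05,0,0,0,0,-1,-0.69,-4.05,0,0,0,0,-1,-0.69,-4.05,0,0,0,0,-1,-0.69,-4.05,0,0,0,0]'

```text
t: 36.85
eef_pos: [0.4511, -0.0297, 0.1265]
tool_rot: [0.0, 0.709, 0.705, -0.0]
contact_force: [1.2, -0.9, -0.4]
gripper_width: 0.293
```

move_arm --steps '[-1,0,0,0,0,0,0,-1,0,0,0,0,0,0]'

```text
t: 37.05
eef_pos: [0.4515, -0.0291, 0.1264]
tool_rot: [0.0, 0.71, 0.704, -0.0]
contact_force: [0.8, 0.3, 0.1]
gripper_width: 0.296
```

```bash
python3 st.py; python3 chk.py ov10.png .014 .0269 0
```

```text
t 37.05 p [451.5 -29.1 126.4] F [0.8 0.3 0.1] w 25.1 xaxis yaw 89.5 z [ 0. -0. -1.] q [ 0.54  0.39 -0.72  2.15  0.39  0.73 -0.45]
```

View pics/ov10.png

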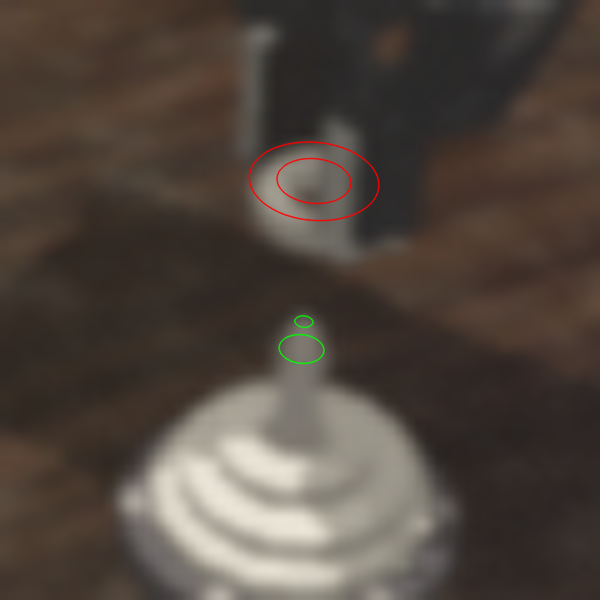

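move_arm --steps '[-1,0,0.08,-1.5,0,0,0,-1,0,0,-1.5,0,0,0,-1,0,0,0,0,0,0,-1,0,0,-1,0,0,0,-1,0,0,-1,0,0,0,-1,0,0,-0.3,0,0,0,-1,0,0,0,0,0,0,-1,0,0,0,0,0,0]'

```text
t: 37.9
eef_pos: [0.4518, -0.0273, 0.0735]
tool_rot: [0.0, 0.709, 0.705, 0.0]
contact_force: [-0.0, -0.6, -0.5]
gripper_width: 0.292
```

```bash
python3 st.py
```

```text
t 37.9 p [451.8 -27.3  73.5] F [-0.  -0.6 -0.5] w 24.8 xaxis yaw 89.7 z [ 0.  0. -1.] q [ 0.46  0.48 -0.65  2.18  0.5   0.63 -0.55]
```

move_arm --steps '[-1,0,-0.05,-0.5,0,0,0,-1,0,0,-0.45,0,0,0,-1,0,0,0,0,0,0,-1,0,0,0,0,0,0,0.3,0,0,0,0,0,0,1,0,0,0,0,0,0,1,0,0,0,0,0,0,1,0,0,0,0,0,0]'

```text
t: 38.7
eef_pos: [0.4517, -0.0279, 0.064]
tool_rot: [0.0, 0.709, 0.705, 0.0]
contact_force: [-0.4, 0.1, -0.0]
gripper_width: 0.949
```

move_arm --steps '[1,0,0,2,0,0,0,1,0,0,4,0,0,0,1,0,0,2,0,0,0,1,0,0,0,0,0,0,1,0,0,0,0,0,0]'

```text
t: 39.2
eef_pos: [0.4516, -0.0282, 0.1439]
tool_rot: [0.0, 0.709, 0.705, 0.0]
contact_force: [-0.2, -0.3, 0.7]
gripper_width: 0.998
```

```bash
python3 st.py
python3 - <<'E'
from h import *
S=cam("side");T=cam("top")
c,r=fitring(T,(.6055,.1878),.036,hole=0.006); print((c*1000).round(1)[:4],r)
overlay(S,[(.4515,-.028,.044,.014,(0,0,255))],[.4515,-.028,.03],30,10,"ov11.png")
overlay(S,[(c[0],c[1],0,.018,(0,0,255)),(c[0],c[1],.024,.012,(0,255,0)),(c[0],c[1],.024,.008,(0,255,0))],[.605,.188,.01],20,15,"ov11b.png")
E
```

```text
t 39.2 p [451.6 -28.2 143.9] F [-0.2 -0.3  0.7] w 84.9 xaxis yaw 89.6 z [ 0.001 -0.001 -1.   ] q [ 0.56  0.36 -0.75  2.14  0.35  0.77 -0.42]
[605.5 187.7  18.8   6.5] 20.44293206751089
```

View pics/ov11.png

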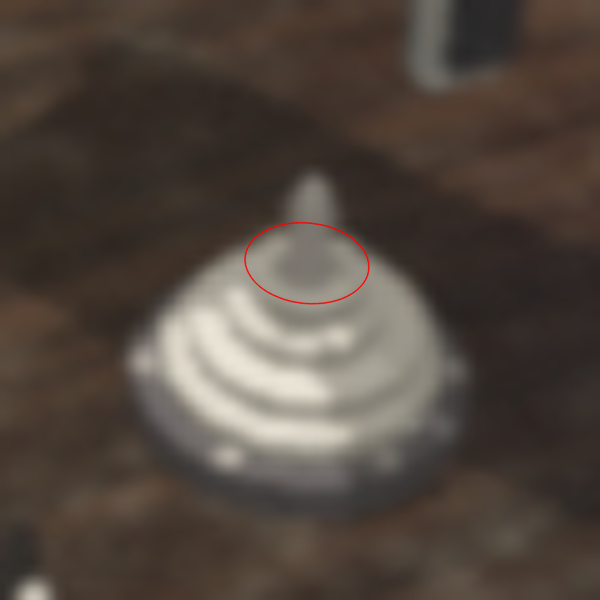

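View pics/ov11b.png

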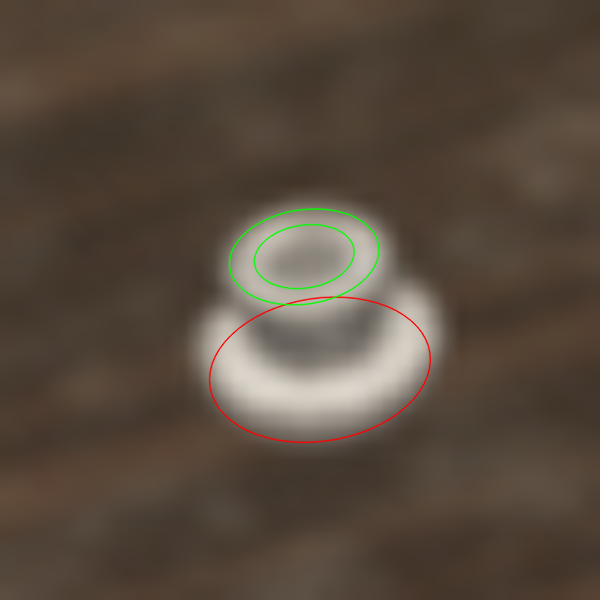

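move_arm --steps '[1,2.57,3.59,0,0,0,0,1,2.57,3.59,0,0,0,0,1,2.57,3.59,0,0,0,0,1,2.57,3.59,0,0,0,0,1,2.57,3.59,-1,0,0,0,1,2.55,3.59,-2,0,0,0,1,0,0,-3,0,0,0,1,0,0,0,0,0,0]'

```text
t: 40.1
eef_pos: [0.6023, 0.1875, 0.0783]
tool_rot: [-0.002, 0.708, 0.706, -0.004]
contact_force: [0.4, -0.8, -0.1]
gripper_width: 1.0
```

move_arm --steps '[1,0,0,0,0,0,0,1,0,0,0,0,0,0]'

```text
t: 40.3
eef_pos: [0.6059, 0.1866, 0.0847]
tool_rot: [0.0, 0.71, 0.705, 0.0]
contact_force: [0.5, 0.3, 0.5]
gripper_width: 0.995
```

```bash
python3 st.py
```

```text
t 40.3 p [605.9 186.6  84.7] F [0.5 0.3 0.5] w 84.6 xaxis yaw 89.6 z [ 0.001 -0.    -1.   ] q [ 0.06  0.7  -0.64  1.75  0.53  0.87 -0.83]
```

move_arm --steps '[1,0,0.08,-2.5,0,0,0,1,0,0,-1.7,0,0,0,1,0,0,-0.75,0,0,0,1,0,0,0,0,0,0,1,0,0,0,0,0,0]'

```text
t: 40.8
eef_pos: [0.606, 0.1884, 0.035]
tool_rot: [0.0, 0.709, 0.705, 0.0]
contact_force: [0.2, -0.4, 0.1]
gripper_width: 1.001
```

```bash
python3 st.py
```

```text
t 40.8 p [606.  188.4  35. ] F [ 0.2 -0.4  0.1] w 85.1 xaxis yaw 89.6 z [ 0.001  0.    -1.   ] q [ 0.03  0.76 -0.6   1.77  0.58  0.8  -0.87]
```

move_arm --steps '[-1,0,-0.05,0,0,0,0,-1,0,0,0,0,0,0,-1,0,0,0,0,0,0,-1,0,0,0,0,0,0,-1,0,0,0,0,0,0,-1,0,0,0,0,0,0]'

```text
t: 41.4
eef_pos: [0.6058, 0.1879, 0.0349]
tool_rot: [0.0, 0.709, 0.705, 0.0]
contact_force: [-1.9, -0.8, 4.7]
gripper_width: 0.26
```

```bash
python3 st.py
```

```text
t 41.4 p [605.8 187.9  34.9] F [-1.9 -0.8  4.7] w 22.1 xaxis yaw 89.7 z [ 0. -0. -1.] q [ 0.03  0.76 -0.6   1.77  0.58  0.8  -0.87]
```

move_arm --steps '[-1,0,0,2,0,0,0,-1,0,0,4,0,0,0,-1,0,0,4,0,0,0,-1,0,0,0,0,0,0,-1,0,0,0,0,0,0]'

```text
t: 41.9
eef_pos: [0.6061, 0.1879, 0.1352]
tool_rot: [0.001, 0.709, 0.705, 0.001]
contact_force: [0.2, -0.1, -1.2]
gripper_width: 0.261
```

```bash
python3 st.py
```

```text
t 41.9 p [606.1 187.9 135.2] F [ 0.2 -0.1 -1.2] w 22.2 xaxis yaw 89.7 z [ 0.002  0.    -1.   ] q [ 0.09  0.64 -0.68  1.72  0.48  0.95 -0.79]
```

move_arm --steps '[-1,-2.58,-3.6,0,0,0,0,-1,-2.58,-3.6,0,0,0,0,-1,-2.58,-3.6,0,0,0,0,-1,-2.58,-3.6,0,0,0,0,-1,-2.58,-3.6,0,0,0,0,-1,-2.56,-3.6,0,0,0,0,-1,0,0,0,0,0,0,-1,0,0,0,0,0,0]'

```text
t: 42.7
eef_pos: [0.4498, -0.0295, 0.1334]
tool_rot: [-0.001, 0.71, 0.704, -0.001]
contact_force: [-0.4, -0.2, 0.8]
gripper_width: 0.26
```

```bash
python3 st.py; sed 's/zb+.008,.008/zb+.024,.008/' chk.py > chk2.py; python3 chk2.py ov12.png .018 .0349 -.0003
```

```text
t 42.7 p [449.8 -29.5 133.4] F [-0.4 -0.2  0.8] w 22.1 xaxis yaw 89.5 z [-0.002 -0.    -1.   ] q [ 0.56  0.38 -0.75  2.14  0.38  0.75 -0.44]
```

View pics/ov12.png

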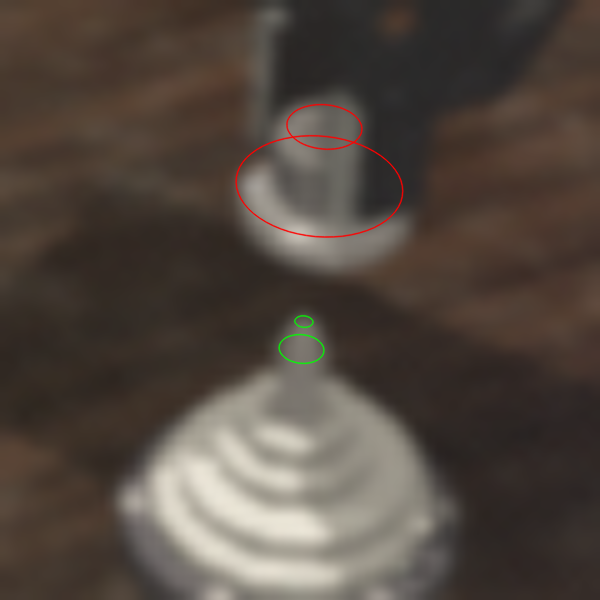

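move_arm --steps '[-1,0.1,0.1,-1.5,0,0,0,-1,0,0,-1,0,0,0,-1,0,0,0,0,0,0,-1,0,0,0,0,0,0]'

```text
t: 43.15
eef_pos: [0.4521, -0.0263, 0.1092]
tool_rot: [-0.001, 0.709, 0.706, -0.0]
contact_force: [0.2, -0.5, -0.6]
gripper_width: 0.261
```

```bash
python3 st.py
```

```text
t 43.15 p [452.1 -26.3 109.2] F [ 0.2 -0.5 -0.6] w 22.2 xaxis yaw 89.7 z [-0.001  0.001 -1.   ] q [ 0.53  0.43 -0.72  2.16  0.43  0.7  -0.49]
```

move_arm --steps '[-1,-0.05,-0.13,-1,0,0,0,-1,0,0,-0.9,0,0,0,-1,0,0,0,0,0,0,-1,0,0,0,0,0,0]'

```text
t: 43.55
eef_pos: [0.4513, -0.0284, 0.0901]
tool_rot: [-0.0, 0.709, 0.705, -0.0]
contact_force: [-0.1, -0.7, -0.4]
gripper_width: 0.258
```

```bash
python3 st.py
```

```text
t 43.55 p [451.3 -28.4  90.1] F [-0.1 -0.7 -0.4] w 21.9 xaxis yaw 89.7 z [-0.001  0.    -1.   ] q [ 0.5   0.46 -0.69  2.17  0.47  0.66 -0.52]
```

Threaded freely; lower the last 10.5 mm and release.

move_arm --steps '[-1,0,0,-0.6,0,0,0,-1,0,0,-0.45,0,0,0,-1,0,0,0,0,0,0,-1,0,0,0,0,0,0]'

```text
t: 43.95
eef_pos: [0.4515, -0.0284, 0.0798]
tool_rot: [-0.0, 0.709, 0.705, -0.0]
contact_force: [0.5, 0.4, -0.5]
gripper_width: 0.261
```

move_arm --steps '[0,0,0,0,0,0,0,1,0,0,0,0,0,0,1,0,0,0,0,0,0,1,0,0,0,0,0,0,1,0,0,2,0,0,0,1,0,0,4,0,0,0,1,0,0,4,0,0,0,1,0,0,0,0,0,0]'

```text
t: 44.75
eef_pos: [0.4547, -0.0281, 0.1844]
tool_rot: [0.003, 0.709, 0.705, 0.003]
contact_force: [-0.3, -0.1, 0.3]
gripper_width: 0.998
```

```bash
python3 st.py
python3 - <<'E'
from h import *
S=cam("side")
cv2.imwrite("pics/fs.png",S["pixels"][:,:,::-1])
overlay(S,[(.4515,-.028,.068,.012,(0,0,255)),(.4515,-.028,.052,.018,(0,255,0))],[.4515,-.028,.04],30,10,"ov13.png")
overlay(S,[],[.4515,-.028,.04],30,10,"ov13b.png")
E
```

```text
t 44.75 p [454.7 -28.1 184.4] F [-0.3 -0.1  0.3] w 84.8 xaxis yaw 89.7 z [ 0.008 -0.001 -1.   ] q [ 0.63  0.3  -0.81  2.1   0.29  0.84 -0.36]
```

View pics/ov13.png

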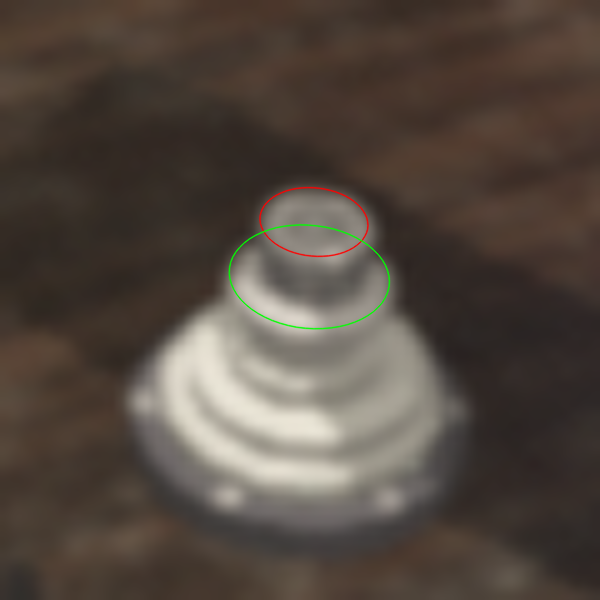

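View pics/fs.png

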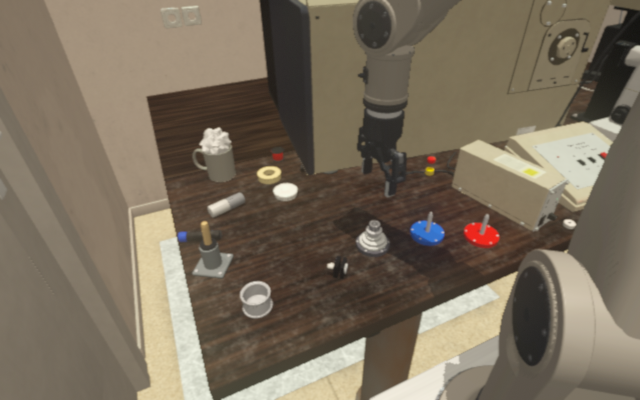

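Run:
```python
from station import order
print(order.hand_in())
```

```text
the job is handed in; nothing more can be done
None
```

The job is finished and handed in at about 45 s of the 192 s allowed, with the gripper open and clear of everything.

- **Dauber:** I dipped it with the tip about 18 mm above the desk, some 22 mm below the pot rim. I then touched it to the arbor's nose, where the wrist read about 10 N, and stood it back in its holder. On the way back the arm overshot about 7 mm sideways while it was going down and pressed the tube lightly (3.5 N). I corrected it before releasing, and the next picture showed the dauber upright with its flange on the rim.
- **Rings:** Four rings were there: a, b, d and e. I took ring c as absent because I found no 46 mm ring in the first pictures. A small thick ring-shaped part near the beige box did not match any of them in size or bore, so I left it as a look-alike. I threaded the rings in the order a, b, d, e.
- **Knocked ring:** Ring d had been knocked aside by about 4–5 cm partway through, so I located it again before picking it up.
- **Collar:** I put it on last, flange down.

**Last checks:**
- The side picture showed the collar's flange and top within about 1 mm of where a flat stack would put them. Rings b, d and e had been checked the same way as they went on, and ring a by eye.
- The pot stood upright, and nothing else on the desk had visibly moved. I judged this by eye, without measuring the shifts.
- The final check used the side camera only, with no last picture from the top camera.
- No check failed. Ring and gripper positions in the camera pictures disagreed by about 1 mm, well inside the 3 mm of play in the bores.

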